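# Change the extractor filter and hang up the hose adaptors

## Task

Service the dust extractor: swing its clamp open, throw the spent brown filter into the blue crate, then set the fresh white filter in the cradle and swing the clamp fully shut so that it drives the filter home. Hang every loose hose adaptor on the sloping pegs of the wooden rack, slid well onto the peg, and leave the other things on the bench undisturbed.

Things in the scene. Friction and masses are not known exactly. Their poses are not given: they have to be found in the camera images.
- extractor: Grey bench-top dust extractor, fixed, deck 70 mm high, duct at its back. Origin: under the cradle's centre, on the bench; reaches 105 mm to its front, 120 mm to its back, 115 mm to either side; x from its front (clamp bar, robot side) to its back (hinge), z up. Amid the deck is the filter cradle: aluminium walls 34 mm tall with 9 mm flared lips, opening 89 (x) x 73 (y) mm: 2.5 mm play all round a filter
- seat (a point): Where the centre of a filter's underside is when fully home: centre of the cradle, 74 mm above the bench; axes as the extractor's. The cradle's floor is a sprung rubber seal: a filter merely laid in stands 7 mm higher and takes about 9 N to press down
- clamp (a joint): Angle of the hinged clamp (rad): 0 shut and level, filter pressed home; grows as it swings up and back to its stop at 1.85, clear of the cradle. Stiff: stays where left; about 6 N at the bar moves it, 10 N for the last 10 mm against the seal, which it then holds down. A yoke: two steel arms 8 mm wide, centred 29 mm either side of the middle, each with a pad that meets the filter's top beside its rib
- clamp_bar (a point): Middle of the clamp's red round bar: 12 mm thick, 110 mm long, along the extractor's y, 150 mm from the hinge axis; 50 mm free between the arms. 132 mm above the bench when shut, about 276 mm fully open. It may turn between the fingers. Axes: the clamp's own (x from bar to hinge, y along the bar)
- clamp_hinge (a point): Point on the clamp's hinge axis (which runs along the extractor's y), 60 mm behind the cradle's centre and 132 mm above the bench
- fresh_filter: Fresh filter cassette: clean white block with pale pleats, 84 (x) x 68 (y) x 44 mm tall, with a green pull rib 50 (x) x 14 (y) x 26 mm tall on top, 70 mm in all. Origin: centre of its underside, z up through the rib. About 160 g. Starts upright on the bench. Fits the cradle with its x along the extractor's x, either end forward
- spent_filter: The spent filter cassette: same shape and origin as the fresh one, brown and dusty, grey pull rib. Starts in the cradle, standing 7 mm above home
- crate: Blue open plastic crate for waste, fixed where it stands, 170 (x) x 200 (y) x 85 mm tall, walls 4 mm, floor 4 mm. Origin: centre of its underside, z up
- rack: Wooden rack, fixed, 400 mm wide along its y, front (its -x) towards the robot, with three pale dowel pegs on a dark sloping plank. Origin on the bench below the middle peg's foot, z up. End cheeks 191 mm either side of the middle, 153 mm tall
- peg_a: Sloping dowel peg of the rack (-115 mm along the rack's y): 14 mm thick, 70 mm long. Origin at its foot on the face of the plank, 125 mm above the bench; its z points along the peg to its free end, 50 degrees above level, towards the rack's front; its y is the rack's y. The plank is square to it, reaching 28 mm up and down from the foot
- peg_b: Sloping dowel peg of the rack (at the rack's middle): 14 mm thick, 70 mm long. Origin at its foot on the face of the plank, 125 mm above the bench; its z points along the peg to its free end, 50 degrees above level, towards the rack's front; its y is the rack's y. The plank is square to it, reaching 28 mm up and down from the foot
- peg_c: Sloping dowel peg of the rack (+115 mm along the rack's y): 14 mm thick, 70 mm long. Origin at its foot on the face of the plank, 125 mm above the bench; its z points along the peg to its free end, 50 degrees above level, towards the rack's front; its y is the rack's y. The plank is square to it, reaching 28 mm up and down from the foot
- adaptor_1: Hose adaptor, a plain black plastic sleeve open at both ends: 60 mm outside, 50 mm bore, 36 mm long, 50 g. Origin at its centre, z along its axis. Starts lying with its axis upright (origin 18 mm above the bench). May be absent
- adaptor_2: Hose adaptor, a plain orange plastic sleeve open at both ends: 60 mm outside, 50 mm bore, 36 mm long, 50 g. Origin at its centre, z along its axis. Starts lying with its axis upright (origin 18 mm above the bench). May be absent
- adaptor_3: Hose adaptor, a plain light grey plastic sleeve open at both ends: 60 mm outside, 50 mm bore, 36 mm long, 50 g. Origin at its centre, z along its axis. Starts lying with its axis upright (origin 18 mm above the bench). May be absent
- pear: Bystander: turned wooden pear, 66 mm wide, 103 mm tall. Not part of the job; origin at its underside
- apple: Bystander: turned wooden apple, 72 mm wide, 74 mm tall with its stem. Not part of the job; origin at its underside
- glue: Bystander: glue bottle, 52 mm wide, 130 mm tall. Not part of the job; origin at its underside
- screwdriver: Bystander: screwdriver lying on the bench. Not part of the job; origin at its underside
There are look-alikes about, which are no part of the job. Leave any orange, purple or red look-alike of the fresh_filter alone.

How it is judged:
By the outcome, as a careful person would: the job done as asked, in the order asked, and still so for the second after the job is handed in, with the robot touching nothing.
Of adaptor_1, adaptor_2, adaptor_3 only 2 to 3 are there at a start; the rules pass over those that are not, and their reading is None.
At some moment in a run one of fresh_filter, adaptor_1, adaptor_2, adaptor_3 may be knocked a few centimetres aside while the robot is not near it.
It also fails if it takes over 210 s, if anything falls off the work surface, if the arm or the gripper's body presses on something with over 40 N, if the wrist force passes 120 N, or if a joint passes its speed limit or range.

## Robot

A 6-joint arm with a two-finger parallel gripper is mounted at the origin on the work surface. World frame = base frame: x ahead of the robot, y to its left, z up, the work surface at z = 0. Lengths are in m, angles in rad, forces in N, time in s.
With the tool pointing down it reaches from about 0.425 to 0.95 m from the base axis. Payload 3.5 kg.
Tool frame: the origin (TCP) lies on the centre line of the jaws, within the pads' length; the fingertips stand 25 mm ahead of it and the grasp point (between the pads) lies 6 mm ahead of it; y points along the fingers, z is the direction in which the jaws open and shut, and the axes are right-handed (so a half turn about y gives the same grasp; the last joint's range is limited). The gripper opens to 85 mm and grips with 20 to 120 N. Pads are 22 mm wide; open, the fingers measure 114 mm over their backs; the gripper's body (76 mm by 85 mm) begins 54 mm behind the grasp point. The pads swing forward as they close: fully open they stand 13 mm farther back than shut.
Start: joints at [1.034, 0.286, 1.577, -0, 1.279, -0.15], TCP at [0.255, 0.625, 0.256] pointing down, gripper open.
Joint ranges: [-2.77, 2.77], [-0.9, 2.22], [0.21, 2.48], [-1.53, 4.67], [0.24, 2.81], [-2.84, 2.84]. Speed limits (rad/s): [2.79, 2.79, 3.14, 3.14, 3.14, 3.14].

## Interface

Orientations are given as a unit quaternion [x, y, z, w].
In Python, from plant import ctrl gives the robot as it stands.
- The arm moves only by the tool arm_command, never from a script. Its argument "steps" is a list of rows, each an object with "hand": the opening, from 0 (shut) to 1 (fully open); "travel": the shift along the tool's x, y, z in units of 0.3 m (1.0 is 0.3 m), a list of three; "rotation": the turn, a rotation vector about the tool's x, y, z in units of 30 degrees (1.0 is 30 degrees), a list of three. A call has 1 to 20 rows; each row shifts and turns the pose as measured when the row begins, along the tool's axes as they then stand; what a row does not reach is not made up. A row lasts 1/8 s, in which the tool goes at most 62.5 mm and 10.7 degrees, less where a joint would pass 70% of its speed; a pose out of reach is approached as far as the arm can. A call with a number of a shift or a turn outside -1 to 1 is refused whole. A call with a gripper value outside its range is refused whole. The fingers move at their own pace and stop on an object; "grip_force" is the grip in N (left out, the last holds). Time passes only in rows, so rows that do not move let the fingers close. It gives the time, the measured TCP pose, the force and the opening at its end, in the units of the state.
- ctrl.get_state(): the state, without advancing time (a new reading comes with each control period).
- ctrl.read_camera(name): name is "scene" or "top"; returns (picture, depth): 420x560x3 uint8, blue, green, red; 420x560 float32, m along the optical axis (not along the pixel's ray), 0 where there is no reading.
- ctrl.camera_params(name): a dict with "fx", "fy", "cx", "cy" (pixels), "extrinsics" (4x4, takes a point from camera to world coordinates). Camera axes: x right, y down, z forward; pixel columns grow to the right and rows downward; lengths in m; the calibration is good to about 2 mm. A picture is of the moment at which its call begins. camera_params takes no time and is no camera call.
- ctrl.sign_off(): hands the job in, once; it reports no verdict.
Trained networks look in the newest picture that a camera, given by its name, has taken for a name from the list of things; names that differ only in an ending like _2 or _b are one class to them, and where a whole thing is asked for, a point or a joint stands for the part that bears it (a point fixed in the world has none). Each returns a list of dicts, best first, with "score" (0 to 1); they miss things now and then, are a little off and sometimes report something else, mostly with a low value. They report only what shows in the picture. A call takes as long as a camera call. They do not tell look-alikes from the thing itself.
- ctrl.masks_of(camera, thing): "region" (420x560 bool, what is visible of it) and "at" ([column, row] in pixels, amid what is visible of it).
The state is a dict: "time": time; "qpos": joint angles; "dq": joint speeds; "joint_efforts": joint torques, N m; "eef_pos": TCP position; "tcp_rot": TCP orientation; "contact_force": force on the tool from outside, world axes, zero at the start; "wrist_torque": the same for the moment, N m; "opening": opening from 0.0 (shut) to 1.0 (fully open).
Only numpy, scipy, OpenCV 4.12 (cv2) and the standard library are available. Lean on these libraries where they do the work, as an engineer would, in place of code of your own. Each camera call takes 0.05 s, during which the arm holds its last target.

## Working session

There is one attempt and no reset: what is moved stays moved. The work goes in short steps, Python scripts to look and compute and a tool call to move; the robot and the scene stay as the last step left them, time stands still between calls to the robot, and variables do not carry over. Pictures are saved under pics/ and viewed, and the job is handed in when it is done.

Besides the shell and the picture viewer there is one more tool, called after "Request:" in YAML: its name, and indented under it one key for each argument. arm_command: Moves the arm, as the interface text tells. Shifts and turns lie within -1 to 1; 1 stands for 0.3 m of shift or 30 degrees of turn. Its arguments: {"type":"object","properties":{"steps":{"type":"array","items":{"type":"object","properties":{"hand":{"type":"number"},"travel":{"type":"array","items":{"type":"number","minimum":-1,"maximum":1}},"rotation":{"type":"array","items":{"type":"number","minimum":-1,"maximum":1}}}}},"grip_force":{"type":"number"}},"required":["steps"]}

```bash
ls -la; mkdir -p pics; python3 - <<'E'
from plant import ctrl
import cv2,numpy as np
print(ctrl.get_state())
for n in ("scene","top"):
    im,d=ctrl.read_camera(n); cv2.imwrite(f"pics/{n}0.png",im); np.save(f"pics/{n}0.npy",d)
    print(n,ctrl.camera_params(n))
E
```

```text
total 12
drwxr-xr-x  3 agent agent 4096 Dec  7 16:26 .
drwxr-xr-x 23 root  root  4096 Dec  7 16:25 ..
drwxr-xr-x  2 agent agent 4096 Dec  7 16:26 pics
{'time': 0.0, 'qpos': array([ 1.03398050e+00,  2.87195169e-01,  1.57818415e+00, -7.36052245e-08,
        1.27862036e+00, -1.50048182e-01]), 'dq': array([-9.27643980e-04,  1.01432339e-03, -3.06988296e-04,  3.27276444e-05,
       -9.66441510e-05,  1.63918395e-03]), 'joint_efforts': array([-1.67231290e-03, -4.05998719e+01, -2.92616594e+01, -2.07429948e-04,
        6.01336375e-03,  1.41971589e-05]), 'eef_pos': array([0.25429723, 0.62461223, 0.25492358]), 'tcp_rot': array([ 0.69472681, -0.13617872,  0.13560566, -0.69312417]), 'contact_force': array([-0.03491847,  0.72754113,  0.81752098]), 'wrist_torque': array([ 0.02907717,  0.01930108, -0.05558392]), 'opening': 0.9988177991279383}
scene {'fx': 437.11929579045494, 'fy': 437.11929579045494, 'cx': 279.3906754997037, 'cy': 206.478144490522, 'extrinsics': array([[-0.46695085,  0.60183167, -0.64788544,  1.24109703],
       [ 0.88420673,  0.30813376, -0.35104421,  0.33351725],
       [-0.01163415, -0.73678506, -0.67602693,  0.92653644],
       [ 0.        ,  0.        ,  0.        ,  1.        ]])}
top {'fx': 493.33894563105645, 'fy': 493.33894563105645, 'cx': 285.64472103441835, 'cy': 219.78551987203772, 'extrinsics': array([[ 0.00630326, -0.98255607,  0.18585974,  0.20790477],
       [-0.99991189, -0.00836436, -0.01030746, -0.11313443],
       [ 0.01168225, -0.1857784 , -0.98252222,  1.41677304],
       [ 0.        ,  0.        ,  0.        ,  1.        ]])}
```

View pics/scene0.png

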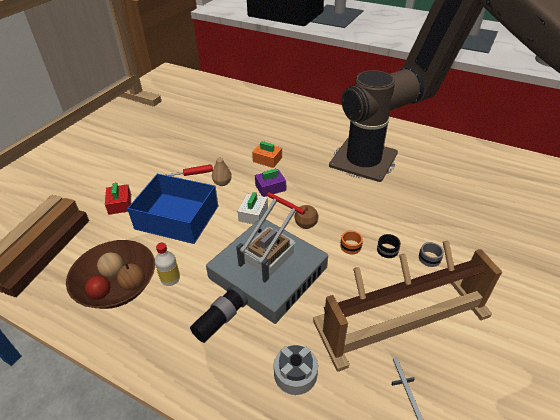

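View pics/top0.png

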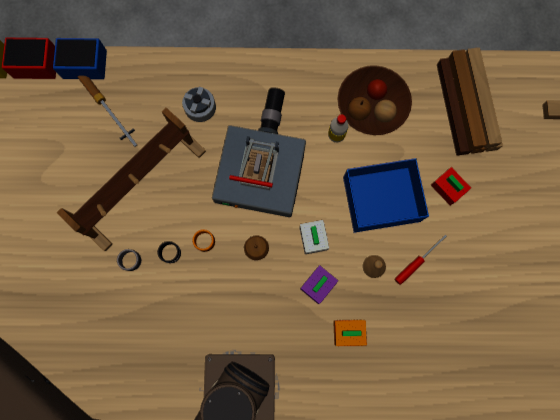

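The scene view shows all three adaptors: orange (351,241), black (389,245) and grey (431,253). The clamp is half up over the brown filter, and the white filter is at (252,207). In the top view the white filter is at (314,236), the crate at (386,195) and the rack runs diagonally on the left around (130,170).

```bash
cat > h.py <<'E'
from plant import ctrl
import cv2,numpy as np
from scipy.spatial.transform import Rotation as R
def snap(n,tag=None):
    im,d=ctrl.read_camera(n)
    if tag: cv2.imwrite(f"pics/{n}_{tag}.png",im)
    return im,d
def cloud(n,d):
    p=ctrl.camera_params(n); v,u=np.mgrid[0:d.shape[0],0:d.shape[1]]
    P=np.stack([(u-p['cx'])/p['fx']*d,(v-p['cy'])/p['fy']*d,d],-1)
    E=p['extrinsics']; W=P@E[:3,:3].T+E[:3,3]; W[d==0]=np.nan
    return W
def proj(n,X):
    p=ctrl.camera_params(n);E=p['extrinsics'];c=(np.atleast_2d(X)-E[:3,3])@E[:3,:3]
    return np.stack([c[:,0]/c[:,2]*p['fx']+p['cx'],c[:,1]/c[:,2]*p['fy']+p['cy']],1)
def rect(P): # xy points -> centre,size,angle
    return cv2.minAreaRect(P[:,:2].astype(np.float32)*1000)
E
python3 - <<'E'
from h import *
for n in ("top","scene"):
    im,d=snap(n,"a"); W=cloud(n,d); np.save(f"pics/W_{n}.npy",W); 
    for t in ["fresh_filter","spent_filter","adaptor_1","crate","rack","extractor","clamp","peg_a","pear","apple","glue","screwdriver"]:
        for m in ctrl.masks_of(n,t):
            r=m['region']; P=W[r]; P=P[~np.isnan(P[:,0])]
            if len(P)<5: continue
            print(n,t,round(m['score'],2),np.round(m['at']),r.sum(),np.round(np.median(P,0),3),'zmax',np.round(np.percentile(P[:,2],[2,98]),3), np.round(im[r].mean(0)))
E
```

```text
top fresh_filter 0.98 [318. 283.] 771 [ 0.286 -0.218  0.045] zmax [0.014 0.074] [100.  48.  81.]
top fresh_filter 0.92 [314. 237.] 748 [ 0.419 -0.206  0.045] zmax [0.017 0.072] [133. 145. 130.]
top fresh_filter 0.69 [453. 185.] 855 [ 0.571 -0.599  0.045] zmax [0.001 0.073] [ 10.  24. 107.]
top fresh_filter 0.67 [351. 333.] 811 [ 0.156 -0.302  0.046] zmax [0.011 0.073] [  6.  81. 137.]
top fresh_filter 0.35 [255. 168.] 591 [ 0.597 -0.047  0.127] zmax [0.103 0.156] [51. 69. 88.]
top spent_filter 0.71 [258. 248.] 469 [ 0.386 -0.046  0.057] zmax [0.039 0.066] [15. 40. 68.]
top spent_filter 0.59 [259. 163.] 602 [ 0.6   -0.049  0.127] zmax [0.101 0.191] [50. 68. 86.]
top adaptor_1 0.71 [164. 242.] 152 [0.378 0.2   0.03 ] zmax [0.004 0.04 ] [16. 19. 22.]
top adaptor_1 0.53 [204. 245.] 118 [0.395 0.099 0.027] zmax [-0.004  0.04 ] [ 14.  54. 104.]
top adaptor_1 0.52 [121. 255.] 207 [0.358 0.325 0.029] zmax [0.002 0.041] [45. 48. 53.]
top adaptor_1 0.28 [254. 176.] 419 [ 0.563 -0.038  0.199] zmax [0.137 0.218] [ 51.  56. 101.]
top crate 0.66 [386. 195.] 4871 [ 0.55  -0.417  0.007] zmax [-0.001
[... 2344 characters left out ...]
72 0.359 0.154] zmax [0.131 0.18 ] [ 81. 114. 146.]
scene peg_a 0.57 [360. 280.] 213 [0.64  0.203 0.154] zmax [-0.001  0.181] [ 86. 120. 151.]
scene peg_a 0.56 [403. 273.] 214 [0.556 0.282 0.154] zmax [0.001 0.181] [ 81. 113. 144.]
scene pear 0.68 [220. 175.] 399 [ 0.352 -0.36   0.053] zmax [0.012 0.1  ] [ 70.  98. 125.]
scene apple 0.64 [308. 215.] 414 [ 0.407 -0.031  0.048] zmax [0.    0.069] [ 47.  74. 106.]
scene glue 0.95 [168. 266.] 752 [ 0.748 -0.263  0.071] zmax [0.003 0.13 ] [ 89. 116. 140.]
scene screwdriver 0.68 [198. 170.] 237 [ 0.336 -0.474  0.018] zmax [0.002 0.026] [ 45.  49. 154.]
scene screwdriver 0.56 [358. 282.] 208 [0.64  0.203 0.154] zmax [-0.001  0.181] [ 85. 118. 150.]
```

```bash
cat > fit.py <<'E'
from h import *
Ws={n:np.load(f"pics/W_{n}.npy") for n in("top","scene")}
def sel(W,c,r,z0,z1):
    return W[(np.hypot(W[...,0]-c[0],W[...,1]-c[1])<r)&(W[...,2]>z0)&(W[...,2]<z1)]
from scipy.optimize import least_squares
def main():
  for n,W in Ws.items():
    print(n,'bench z', np.nanmedian(sel(W,(0.3,0.1),.05,-.02,.02)[:,2]))
    for nm,c in dict(orange=(.405,.105),black=(.383,.202),grey=(.355,.322)).items():
        P=sel(W,c,.055,.030,.045)
        ro=least_squares(lambda q:np.maximum(np.hypot(P[:,0]-q[0],P[:,1]-q[1])-.0305,0)+np.maximum(.0245-np.hypot(P[:,0]-q[0],P[:,1]-q[1]),0),c,loss='soft_l1',f_scale=.001)
        r=np.hypot(*(P[:,:2]-ro.x).T)
        print(nm,len(P),ro.x.round(4),'r',np.percentile(r,[5,50,95]).round(4),'z',P[:,2].mean().round(4))
    P=sel(W,(.43,-.2),.07,.035,.052);print('fresh top',rect(P),P[:,2].mean())
    P=sel(W,(.43,-.2),.07,.062,.08);print('fresh rib',rect(P),P[:,2].mean())
    P=sel(W,(.615,-.06),.06,.142,.158);print('spent rib',rect(P),P[:,2].mean())
    P=sel(W,(.54,-.415),.17,.078,.092);print('crate rim',rect(P))
    P=sel(W,(.62,-.065),.19,.06,.078);print('deck',rect(P),P[:,2].mean())
    P=sel(W,(.62,-.06),.12,.098,.128);print('cradle',rect(P),P[:,2].mean())
    P=sel(W,(.56,-.04),.15,.19,.23); print('bar',P.mean(0).round(4),rect(P), P[:,2].min(),P[:,2].max())
if __name__=="__main__": main()
E
python3 fit.py
```

```text
top bench z 0.00018841032097904886
orange 115 [0.4108 0.1063] r [0.0246 0.0272 0.0296] z 0.0356
black 121 [0.3774 0.2028] r [0.0248 0.0273 0.0298] z 0.0354
grey 121 [0.3541 0.3154] r [0.0248 0.0274 0.0299] z 0.0353
fresh top ((423.2787170410156, -207.78125), (85.1794204711914, 69.57593536376953), 10.843214988708496) 0.044755526646880615
fresh rib ((422.5531921386719, -207.5395050048828), (49.66239547729492, 13.914496421813965), 10.255635261535645) 0.06984954119534667
spent rib ((621.7866821289062, -56.993560791015625), (75.26532745361328, 88.2353515625), 78.00643920898438) 0.15048561395925375
crate rim ((541.4610595703125, -408.54443359375), (171.96266174316406, 202.47850036621094), 9.71909236907959)
deck ((653.3389892578125, -58.180328369140625), (232.5962677001953, 314.0649108886719), 79.64801788330078) 0.06983343326776498
cradle ((610.4071044921875, -50.20099639892578), (92.19879913330078, 120.6345443725586), 79.59010314941406) 0.11917412225098258
bar [ 0.5421 -0.0382  0.2096] ((555.0238037109375, -39.85176086425781), (109.77236938476562, 51.76203918457031), 79.51451873779297) 0.1
[... 491 characters left out ...]
17749023) 0.06859488738651104
spent rib ((617.1781616210938, -51.83930969238281), (75.85490417480469, 82.82432556152344), 77.5977783203125) 0.1496413508285918
crate rim ((539.0794677734375, -404.29339599609375), (175.7819061279297, 204.45315551757812), 10.249028205871582)
deck ((653.9896240234375, -53.963836669921875), (232.2877655029297, 315.9258728027344), 79.3818130493164) 0.06868339183208155
cradle ((609.6611938476562, -47.22737121582031), (94.17093658447266, 126.35047149658203), 78.75679779052734) 0.11697173362888058
bar [ 0.5438 -0.0322  0.2066] ((550.9693603515625, -36.55760955810547), (112.59770202636719, 47.286537170410156), 79.23027801513672) 0.19000124348801084 0.21635082284491047
```

```bash
python3 - <<'E'
import cv2
a=cv2.imread('pics/top_a.png')[100:280,60:420]; cv2.imwrite('pics/c1.png',cv2.resize(a,(800,400),interpolation=3))
a=cv2.imread('pics/scene_a.png')[180:340,190:510]; cv2.imwrite('pics/c2.png',cv2.resize(a,(800,400),interpolation=3))
E
```

```text
(no output)
```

View pics/c1.png

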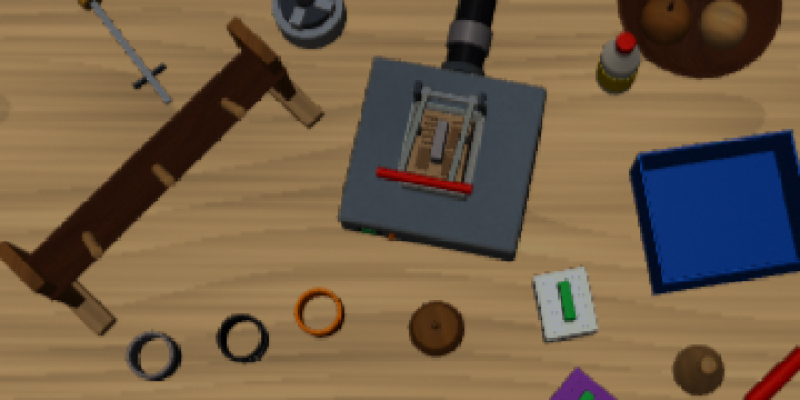

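View pics/c2.png

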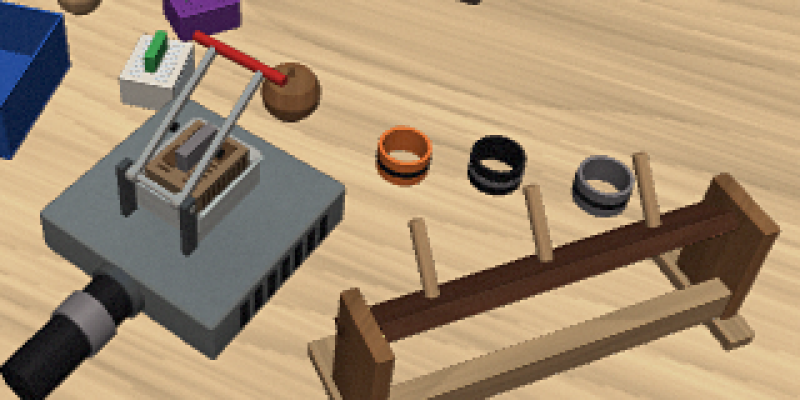

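```bash
python3 - <<'E'
from h import *
from fit import Ws,sel
print(R.from_quat(ctrl.get_state()['tcp_rot']).as_matrix().round(3))
for n,W in Ws.items():
    m=((np.hypot(W[...,0]-.62,W[...,1]+.065)<.17)&(W[...,2]>.062)&(W[...,2]<.078)).astype(np.uint8)
    m=cv2.morphologyEx(m,cv2.MORPH_OPEN,np.ones((3,3)))
    k,l,s,_=cv2.connectedComponentsWithStats(m); i=1+s[1:,4].argmax()
    P=W[l==i]
    # robust: rotate, percentiles
    for a in (-10,-10.5,-11):
        t=np.radians(a); ex=np.array([np.cos(t),np.sin(t)]);ey=np.array([-ex[1],ex[0]])
        u=P[:,:2]@ex; v=P[:,:2]@ey; lo,hi=np.percentile(u,.3),np.percentile(u,99.7);l2,h2=np.percentile(v,.3),np.percentile(v,99.7)
        print(n,a,'size',hi-lo,h2-l2,'seat', (lo+.105)*ex+((l2+h2)/2)*ey, (hi-.12)*ex+((l2+h2)/2)*ey)
    print(rect(P))
    # pegs: from masks 
    im=cv2.imread(f"pics/{n}_a.png")
    for f in ((.66,.21),(.56,.29),(.475,.365)):
        P=sel(W,f,.06,.14,.20)
        hsv=None
        c=P.mean(0);print(' peg',f,len(P),c.round(4),np.percentile(P[:,2],[1,99]).round(3), P[P[:,2]>.170].mean(0).round(4))
    # bar by red colour
    m=(im[...,2]>100)&(im[...,1]<50)&(im[...,0]<50)&(np.hypot(W[...,0]-.545,W[...,1]+.035)<.09)
    P=W[m]; print(' bar',m.sum(),P.mean(0).round(4),rect(P), np.percentile(P[:,2],[2,50,98]))
E
```

```text
[[ 0.926 -0.     0.377]
 [-0.377 -0.     0.926]
 [ 0.    -1.    -0.   ]]
top -10 size 0.23576260577070984 0.2283324610361723 seat [ 0.60404    -0.04946541] [ 0.61463909 -0.05133431]
top -10.5 size 0.23534860726949908 0.22794724321339235 seat [ 0.60445869 -0.04938685] [ 0.61463401 -0.05127274]
top -11 size 0.23543670878388867 0.22808925464817473 seat [ 0.60441911 -0.04931564] [ 0.61466406 -0.05130706]
((619.5748291015625, -52.058624267578125), (231.59056091308594, 242.78785705566406), 79.2268295288086)
 peg (0.66, 0.21) 147 [0.6579 0.2139 0.152 ] [0.14  0.182] [0.6265 0.1862 0.178 ]
 peg (0.56, 0.29) 149 [0.5674 0.2963 0.1516] [0.14  0.183] [0.5418 0.2634 0.1781]
 peg (0.475, 0.365) 136 [0.4843 0.3699 0.1531] [0.14  0.183] [0.4578 0.3413 0.1777]
 bar 152 [ 0.5357 -0.0355  0.2132] ((536.569580078125, -32.457157135009766), (45.95845413208008, 106.98506927490234), 10.98623275756836) [0.20933768 0.21427623 0.21941528]
scene -10 size 0.23257822816168605 0.22825257667005686 seat [ 0.60557372 -0.04491114] [ 0.61303682 -0.04622709]
scene -10.5 size 0.23291305806376994 0.2280853507760904 seat [ 0.60522958 -0.04500873] [ 0.61301013 -0.04645077]
scene -11 size 0.23324964032675993 0.22805295831708922 seat [ 0.60495643 -0.04466631] [ 0.6130545  -0.04624042]
((617.0879516601562, -47.799285888671875), (231.2111053466797, 239.52828979492188), 79.85381317138672)
 peg (0.66, 0.21) 271 [0.6544 0.2088 0.154 ] [0.14  0.181] [0.629  0.1917 0.1762]
 peg (0.56, 0.29) 236 [0.5631 0.2898 0.1544] [0.14  0.181] [0.544  0.2686 0.176 ]
 peg (0.475, 0.365) 220 [0.4794 0.3665 0.1548] [0.14  0.181] [0.4602 0.3464 0.1764]
 bar 149 [ 0.5371 -0.0314  0.2122] ((536.0317993164062, -32.27879333496094), (109.52072143554688, 10.965849876403809), 78.9968490600586) [0.20794745 0.21229689 0.21575239]
```

```bash
cat > plan.py <<'E'
from h import *
import json,sys
def rows(s_pos,s_R,t_pos,t_R,vmax=.058,wmax=10.,n=None):
    d=t_pos-s_pos; w=(t_R*s_R.inv()).as_rotvec()   # world
    N=n or max(1,int(np.ceil(max(np.linalg.norm(d)/vmax,np.degrees(np.linalg.norm(w))/wmax))))
    out=[];Rc=s_R
    for i in range(N):
        tr=Rc.inv().apply(d/N)/.3; ro=np.degrees(Rc.inv().apply(w/N))/30
        out.append((tr.round(3).tolist(),ro.round(3).tolist())); Rc=R.from_rotvec(w/N)*Rc
    return out
def down(az,tilt=0):
    """jaw (tool z) along azimuth az deg, tool y down"""
    a=np.radians(az);z=np.array([np.cos(a),np.sin(a),0]);y=np.array([0,0,-1.]);x=np.cross(y,z)
    return R.from_matrix(np.stack([x,y,z],1))
def cur():
    s=ctrl.get_state(); return s['eef_pos'],R.from_quat(s['tcp_rot']),s
def show(wps,**k):
    p,r,s=cur()
    print('now',p.round(4),'jaw az',np.degrees(np.arctan2(r.as_matrix()[1,2],r.as_matrix()[0,2])).round(1),'t',round(s['time'],2),'q',s['qpos'].round(2))
    for w in wps:
        tp,tr=np.array(w[0],float),w[1] if w[1] is not None else r
        kk=dict(k); 
        if len(w)>2: kk['n']=w[2]
        prev=None;c=0
        for x in rows(p,r,tp,tr,**kk)+[None]:
            if x!=prev:
                if prev: print(f' x{c}',prev)
                c=0
            prev=x;c+=1
        print('-> ',tp.round(4)); p,r=tp,tr
E
python3 - <<'E'
from plan import *
show([((.40,.40,.33),None),((.535,-.033,.33),down(-10.7))])
E
```

```text
now [0.2546 0.6251 0.2563] jaw az 67.8 t 1.4 q [ 1.03  0.29  1.58 -0.    1.28 -0.15]
 x5 ([0.146, -0.049, -0.102], [0.0, 0.0, 0.0])
->  [0.4  0.4  0.33]
 x1 ([0.12, 0.0, -0.146], [0.0, 0.327, 0.0])
 x1 ([0.143, 0.0, -0.123], [0.0, 0.327, 0.0])
 x1 ([0.162, 0.0, -0.097], [0.0, 0.327, 0.0])
 x1 ([0.176, 0.0, -0.068], [0.0, 0.327, 0.0])
 x1 ([0.185, 0.0, -0.037], [0.0, 0.327, 0.0])
 x1 ([0.189, 0.0, -0.005], [0.0, 0.327, 0.0])
 x1 ([0.187, 0.0, 0.028], [0.0, 0.327, 0.0])
 x1 ([0.18, 0.0, 0.059], [0.0, 0.327, 0.0])
->  [ 0.535 -0.033  0.33 ]
```

Request:
arm_command:
  steps:
    - {"hand": 1, "travel": [0.146, -0.049, -0.102], "rotation": [0, 0, 0]}
    - {"hand": 1, "travel": [0.146, -0.049, -0.102], "rotation": [0, 0, 0]}
    - {"hand": 1, "travel": [0.146, -0.049, -0.102], "rotation": [0, 0, 0]}
    - {"hand": 1, "travel": [0.146, -0.049, -0.102], "rotation": [0, 0, 0]}
    - {"hand": 1, "travel": [0.146, -0.049, -0.102], "rotation": [0, 0, 0]}
    - {"hand": 0.6, "travel": [0.12, 0, -0.146], "rotation": [0, 0.327, 0]}
    - {"hand": 0.6, "travel": [0.143, 0, -0.123], "rotation": [0, 0.327, 0]}
    - {"hand": 0.6, "travel": [0.162, 0, -0.097], "rotation": [0, 0.327, 0]}
    - {"hand": 0.6, "travel": [0.176, 0, -0.068], "rotation": [0, 0.327, 0]}
    - {"hand": 0.6, "travel": [0.185, 0, -0.037], "rotation": [0, 0.327, 0]}
    - {"hand": 0.6, "travel": [0.189, 0, -0.005], "rotation": [0, 0.327, 0]}
    - {"hand": 0.6, "travel": [0.187, 0, 0.028], "rotation": [0, 0.327, 0]}
    - {"hand": 0.6, "travel": [0.18, 0, 0.059], "rotation": [0, 0.327, 0]}
    - {"hand": 0.6, "travel": [0, 0, 0], "rotation": [0, 0, 0]}
  grip_force: 40

```text
time: 3.15
eef_pos: [0.5354, -0.0546, 0.3354]
tcp_rot: [0.437, -0.552, 0.556, -0.443]
contact_force: [-0.2, 1.2, -0.4]
opening: 0.595
```

```bash
python3 - <<'E'
from plan import *
show([((.535,-.033,.33),down(-10.7))])
for n in("scene","top"):
    im,d=snap(n,"b");np.save(f"pics/{n}_b.npy",d)
a=cv2.imread('pics/scene_b.png')[100:300,170:370]; b=cv2.imread('pics/top_b.png')[60:260,150:350]
cv2.imwrite('pics/b.png',cv2.resize(cv2.hconcat([a,b]),(800,400),interpolation=3))
E
```

```text
now [ 0.5354 -0.0546  0.3354] jaw az -13.1 t 3.15 q [-0.29 -0.08  1.83  0.    1.38 -0.06]
 x1 ([-0.07, 0.018, -0.018], [-0.02, -0.081, -0.004])
->  [ 0.535 -0.033  0.33 ]
```

View pics/b.png

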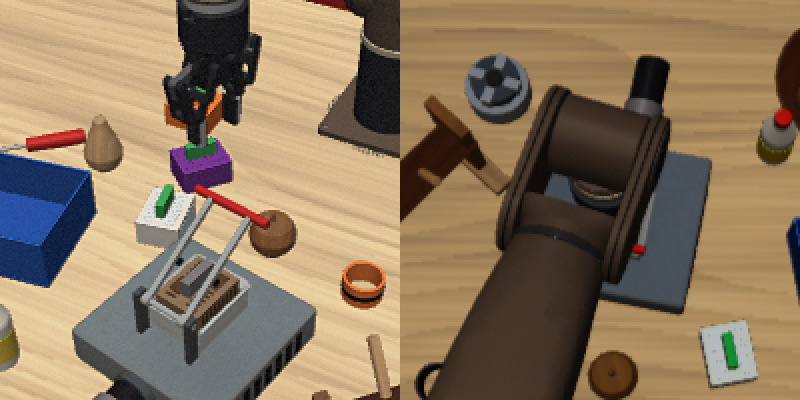

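```bash
python3 - <<'E'
from plan import *
p,r,s=cur()
W=cloud("scene",np.load("pics/scene_b.npy"))
for z0,z1 in((.295,.31),(.31,.32),(.32,.33),(.33,.345)):
    P=W[(np.hypot(W[...,0]-p[0],W[...,1]-p[1])<.1)&(W[...,2]>z0)&(W[...,2]<z1)]
    L=r.inv().apply(P-p)
    print(z0,len(P)); 
    for side in(-1,1):
        Q=L[np.sign(L[:,2])==side]
        if len(Q): print('  side',side,len(Q),'x',np.percentile(Q[:,0],[3,50,97]).round(4),'z',np.percentile(Q[:,2],[3,50,97]).round(4))
P=W[(np.hypot(W[...,0]-p[0],W[...,1]-p[1])<.1)&(W[...,2]>.28)];print(np.percentile(P[:,2],[0,.2,.5,1,2]))
E
```

```text
0.295 0
0.31 26
  side -1 19 x [-0.008   0.0025  0.014 ] z [-0.0313 -0.0273 -0.0251]
  side 1 7 x [-0.0074 -0.0053  0.0053] z [0.0262 0.03   0.0327]
0.32 66
  side -1 31 x [-0.0086 -0.0006  0.0131] z [-0.038  -0.0267 -0.0248]
  side 1 35 x [-0.0091 -0.0039  0.0079] z [0.0251 0.0351 0.0391]
0.33 111
  side -1 57 x [-0.0087 -0.0012  0.0135] z [-0.0389 -0.0265 -0.0245]
  side 1 54 x [-0.0085 -0.0031  0.0089] z [0.0252 0.0352 0.0394]
[0.31090548 0.31725901 0.32226337 0.32739099 0.33786221]
```

```bash
python3 - <<'E'
from plan import *
show([((.54,-.032,.29),down(-10.7),2),((.54,-.032,.212),down(-10.7),3)])
E
```

```text
now [ 0.535  -0.0516  0.3355] jaw az -12.8 t 3.25 q [-0.29 -0.08  1.83  0.    1.38 -0.06]
 x1 ([-0.033, 0.076, 0.0], [-0.01, -0.035, -0.003])
 x1 ([-0.034, 0.076, 0.001], [-0.01, -0.035, -0.003])
->  [ 0.54  -0.032  0.29 ]
 x3 ([0.0, 0.087, -0.0], [0.0, 0.0, 0.0])
->  [ 0.54  -0.032  0.212]
```

Request:
arm_command:
  steps:
    - {"hand": 0.6, "travel": [-0.034, 0.076, 0], "rotation": [-0.01, -0.035, -0.003]}
    - {"hand": 0.6, "travel": [-0.034, 0.076, 0], "rotation": [-0.01, -0.035, -0.003]}
    - {"hand": 0.6, "travel": [0, 0, 0], "rotation": [0, 0, 0]}
    - {"hand": 0.6, "travel": [0, 0, 0], "rotation": [0, 0, 0]}

```text
time: 3.75
eef_pos: [0.5383, -0.0247, 0.2858]
tcp_rot: [-0.455, 0.543, -0.541, 0.454]
contact_force: [-0.2, -0.1, 0.4]
opening: 0.6
```

```bash
python3 - <<'E'
from plan import *
show([((.54,-.032,.212),down(-10.7),3)])
E
```

```text
now [ 0.5383 -0.0247  0.2858] jaw az -10.0 t 3.75 q [-0.23 -0.04  1.88  0.    1.3  -0.06]
 x2 ([0.008, 0.082, 0.004], [0.002, 0.007, -0.001])
 x1 ([0.008, 0.082, 0.003], [0.002, 0.007, -0.001])
->  [ 0.54  -0.032  0.212]
```

Request:
arm_command:
  steps:
    - {"hand": 0.6, "travel": [0.008, 0.07, 0.004], "rotation": [0, 0.02, 0]}
    - {"hand": 0.6, "travel": [0.008, 0.07, 0.004], "rotation": [0, 0, 0]}
    - {"hand": 0.6, "travel": [0.004, 0.05, 0.003], "rotation": [0, 0, 0]}
    - {"hand": 0.6, "travel": [0, 0.03, 0], "rotation": [0, 0, 0]}
    - {"hand": 0.6, "travel": [0, 0, 0], "rotation": [0, 0, 0]}
    - {"hand": 0.6, "travel": [0, 0, 0], "rotation": [0, 0, 0]}

```text
time: 4.5
eef_pos: [0.5425, -0.0303, 0.2225]
tcp_rot: [0.451, -0.542, 0.545, -0.454]
contact_force: [0.3, 0.2, 0.3]
opening: 0.595
```

```bash
python3 - <<'E'
from plan import *
show([((.54,-.032,.212),down(-10.7),1)])
im,d=snap("scene","c")
cv2.imwrite('pics/c.png',cv2.resize(im[130:290,180:380],(800,640)[:1]+(600,),interpolation=3))
E
```

```text
now [ 0.5425 -0.0303  0.2225] jaw az -10.5 t 4.5 q [-0.24  0.02  1.94  0.    1.18 -0.06]
 x1 ([0.007, 0.035, -0.007], [-0.01, 0.007, -0.001])
->  [ 0.54  -0.032  0.212]
```

View pics/c.png

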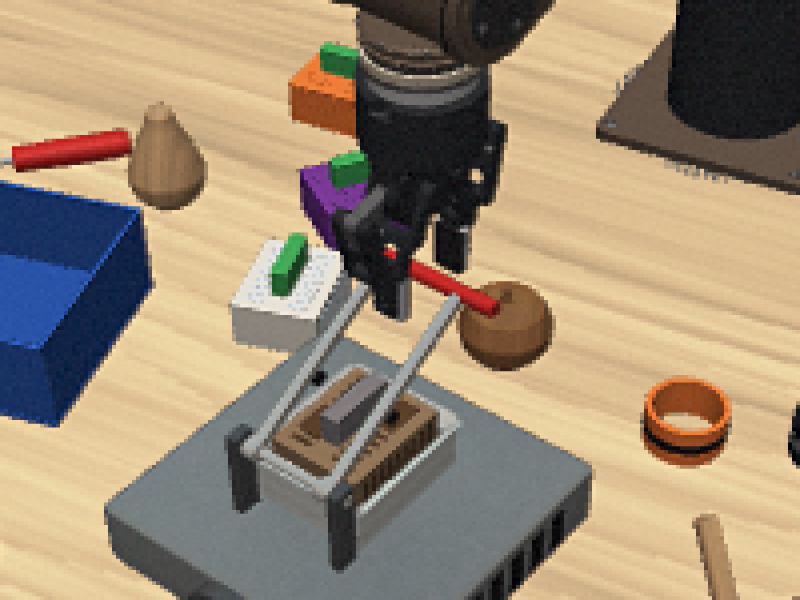

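The fingers straddle the red bar between the two arms, at about (420,280) in the crop. I'll lower and close.

Request:
arm_command:
  steps:
    - {"hand": 0.6, "travel": [0.005, 0.036, -0.007], "rotation": [0, 0, 0]}
    - {"hand": 0, "travel": [0, 0, 0], "rotation": [0, 0, 0]}
    - {"hand": 0, "travel": [0, 0, 0], "rotation": [0, 0, 0]}
    - {"hand": 0, "travel": [0, 0, 0], "rotation": [0, 0, 0]}
    - {"hand": 0, "travel": [0, 0, 0], "rotation": [0, 0, 0]}
    - {"hand": 0, "travel": [0, 0, 0], "rotation": [0, 0, 0]}
  grip_force: 40

```text
time: 5.3
eef_pos: [0.536, -0.0307, 0.2118]
tcp_rot: [-0.454, 0.546, -0.541, 0.45]
contact_force: [-0.3, -0.7, 0.4]
opening: 0.12
```

```bash
python3 - <<'E'
from plan import *
p,r,s=cur(); print(p.round(4),s['opening']*85,s['contact_force'].round(2))
g=p+r.apply([0,.006,0]); t=np.radians(-10.7)
print('grasp',g, 'ang by z',np.arcsin((g[2]-.132)/.15))
E
```

```text
[ 0.536  -0.0307  0.2118] 10.231318176041533 [-0.29 -0.74  0.43]
grasp [ 0.53596419 -0.03067628  0.20576962] ang by z 0.5141529100627117
```

```bash
cat > arc.py <<'E'
from plan import *
H=np.array([.6643,-.0549,.132]);t=np.radians(-10.7);ex=np.array([np.cos(t),np.sin(t),0])
def arc(phi1,n):
    p,r,s=cur(); g=p+r.apply([0,.006,0]); v=g-H
    phi0=np.arctan2(v[2],-v@ex); rad=np.hypot(v[2],v@ex)
    print('phi',phi0.round(3),'rad',rad.round(4),'lat',(v@np.cross([0,0,1],ex)).round(4),'f',s['contact_force'].round(1),'open',s['opening'],'t',s['time'])
    ph=np.linspace(phi0,phi1,n+1)
    R0=np.linspace(rad,.15,n+1)
    X=[H+R0[i]*(-np.cos(a)*ex+np.array([0,0,np.sin(a)])) for i,a in enumerate(ph)]
    for a,b in zip(X[:-1],X[1:]): 
        d=b-a; print((r.inv().apply(d)/.3).round(3).tolist())
E
python3 -c "
from arc import *
arc(1.2,6)"
```

```text
phi 0.514 rad 0.15 lat -0.0 f [-0.3 -0.7  0.4] open 0.12036844912990038 t 5.3
[0.0, -0.048, 0.03]
[0.0, -0.045, 0.036]
[0.0, -0.04, 0.041]
[0.0, -0.035, 0.045]
[0.0, -0.03, 0.049]
[0.0, -0.024, 0.052]
```

Request:
arm_command:
  steps:
    - {"hand": 0, "travel": [0, -0.048, 0.03], "rotation": [0, 0, 0]}
    - {"hand": 0, "travel": [0, -0.045, 0.036], "rotation": [0, 0, 0]}
    - {"hand": 0, "travel": [0, -0.04, 0.041], "rotation": [0, 0, 0]}
    - {"hand": 0, "travel": [0, -0.035, 0.045], "rotation": [0, 0, 0]}

```text
time: 5.8
eef_pos: [0.5742, -0.0378, 0.257]
tcp_rot: [-0.463, 0.555, -0.531, 0.442]
contact_force: [-8.0, -0.1, -1.6]
opening: 0.124
```

```bash
python3 -c "
from arc import *
arc(1.5,6)"
```

```text
phi 0.913 rad 0.1504 lat 0.0001 f [-8.  -0.1 -1.6] open 0.1239367063665065 t 5.8
[0.0, -0.03, 0.039]
[0.0, -0.026, 0.042]
[0.0, -0.021, 0.044]
[0.0, -0.017, 0.046]
[0.0, -0.012, 0.047]
[0.0, -0.008, 0.048]
```

Request:
arm_command:
  steps:
    - {"hand": 0, "travel": [0, -0.03, 0.039], "rotation": [0, 0, 0]}
    - {"hand": 0, "travel": [0, -0.026, 0.042], "rotation": [0, 0, 0]}
    - {"hand": 0, "travel": [0, -0.021, 0.044], "rotation": [0, 0, 0]}
    - {"hand": 0, "travel": [0, -0.017, 0.046], "rotation": [0, 0, 0]}
    - {"hand": 0, "travel": [0, -0.012, 0.047], "rotation": [0, 0, 0]}

```text
time: 6.42
eef_pos: [0.6363, -0.0494, 0.2875]
tcp_rot: [-0.471, 0.563, -0.522, 0.434]
contact_force: [-7.3, -0.3, -2.8]
opening: 0.123
```

```bash
python3 -c "
from arc import *
print(cur()[1].as_matrix().round(3))
arc(1.87,7)"
```

```text
[[-0.18  -0.077  0.981]
 [-0.984  0.012 -0.18 ]
 [ 0.002 -0.997 -0.078]]
phi 1.379 rad 0.1522 lat 0.0002 f [-7.3 -0.3 -2.8] open 0.12321946005629156 t 6.425
[0.0, -0.007, 0.035]
[0.0, -0.005, 0.035]
[0.0, -0.002, 0.035]
[0.0, 0.0, 0.035]
[0.0, 0.003, 0.035]
[0.0, 0.005, 0.035]
[0.0, 0.008, 0.034]
```

Request:
arm_command:
  steps:
    - {"hand": 0, "travel": [0, -0.007, 0.036], "rotation": [0, 0, 0]}
    - {"hand": 0, "travel": [0, -0.005, 0.036], "rotation": [0, 0, 0]}
    - {"hand": 0, "travel": [0, -0.002, 0.036], "rotation": [0, 0, 0]}
    - {"hand": 0, "travel": [0, 0, 0.036], "rotation": [0, 0, 0]}
    - {"hand": 0, "travel": [0, 0.004, 0.036], "rotation": [0, 0, 0]}

```text
time: 7.05
eef_pos: [0.6865, -0.0588, 0.29]
tcp_rot: [-0.477, 0.571, -0.514, 0.427]
contact_force: [-6.8, -0.2, -0.7]
opening: 0.124
```

```bash
python3 -c "
from arc import *
arc(1.87,2)"
```

```text
phi 1.714 rad 0.1536 lat 0.0003 f [-6.8 -0.2 -0.7] open 0.1241457267033757 t 7.05
[0.0, 0.009, 0.039]
[0.0, 0.012, 0.038]
```

Request:
arm_command:
  steps:
    - {"hand": 0, "travel": [0, 0.009, 0.036], "rotation": [0, 0, 0]}
    - {"hand": 0, "travel": [0, 0.01, 0.036], "rotation": [0, 0, 0]}
    - {"hand": 0, "travel": [0, 0.005, 0.03], "rotation": [0, 0, 0]}

```text
time: 7.42
eef_pos: [0.7061, -0.0624, 0.2865]
tcp_rot: [-0.488, 0.582, -0.501, 0.415]
contact_force: [-44.4, 6.3, 12.1]
opening: 0.125
```

```bash
python3 -c "
from arc import *
arc(1.87,2)"
```

```text
phi 1.843 rad 0.1543 lat 0.0003 f [-44.4   6.3  12.1] open 0.12464728309722545 t 7.425
[-0.0, 0.008, 0.006]
[-0.0, 0.008, 0.006]
```

Request:
arm_command:
  steps:
    - {"hand": 0.5, "travel": [0, 0, -0.01], "rotation": [0, 0, 0]}
    - {"hand": 0.5, "travel": [0, 0, 0], "rotation": [0, 0, 0]}
    - {"hand": 0.5, "travel": [0, 0, 0], "rotation": [0, 0, 0]}
    - {"hand": 0.5, "travel": [0, -0.1, 0], "rotation": [0, 0, 0]}
    - {"hand": 0.5, "travel": [0, -0.12, 0], "rotation": [0, 0, 0]}
    - {"hand": 0.5, "travel": [0, -0.05, 0], "rotation": [0, 0, 0]}
    - {"hand": 0.5, "travel": [0, 0, 0], "rotation": [0, 0, 0]}

```text
time: 8.3
eef_pos: [0.7204, -0.0644, 0.3758]
tcp_rot: [-0.484, 0.578, -0.506, 0.42]
contact_force: [-1.1, 0.7, -0.3]
opening: 0.499
```

```bash
python3 - <<'E'
from plan import *
E=down(90-10.7)
show([((.62,-.047,.36),down(-10.7)),((.607,-.0445,.34),E)])
im,d=snap("scene","d"); cv2.imwrite('pics/d.png',cv2.resize(im[130:290,180:380],(800,600),interpolation=3))
E
```

```text
now [ 0.7204 -0.0644  0.3758] jaw az -10.4 t 8.3 q [-0.23  0.41  1.21 -0.01  1.66 -0.05]
 x1 ([0.001, 0.049, -0.165], [0.13, 0.006, 0.005])
 x1 ([0.002, 0.038, -0.168], [0.13, 0.006, 0.005])
->  [ 0.62  -0.047  0.36 ]
 x1 ([-0.0, 0.007, -0.004], [0.0, -0.3, 0.0])
 x2 ([-0.001, 0.007, -0.004], [0.0, -0.3, 0.0])
 x1 ([-0.002, 0.007, -0.004], [0.0, -0.3, -0.0])
 x1 ([-0.003, 0.007, -0.004], [0.0, -0.3, -0.0])
 x1 ([-0.003, 0.007, -0.003], [0.0, -0.3, 0.0])
 x1 ([-0.004, 0.007, -0.003], [0.0, -0.3, 0.0])
 x1 ([-0.004, 0.007, -0.002], [0.0, -0.3, 0.0])
 x2 ([-0.004, 0.007, -0.001], [0.0, -0.3, 0.0])
->  [ 0.607  -0.0445  0.34  ]
```

View pics/d.png

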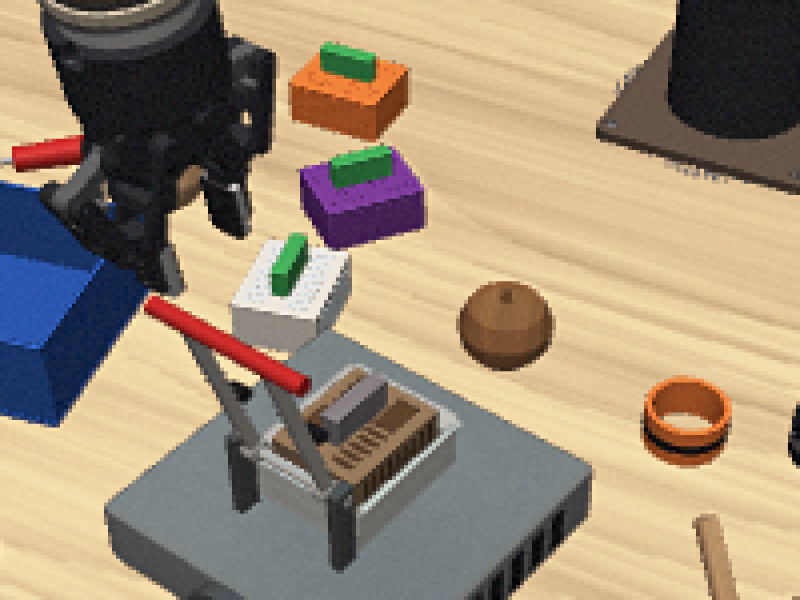

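The clamp stands fully back on its stop, with the bar at about (228,345) in the crop, and the brown filter is uncovered. Next I'll move over the filter and turn 90°.

Request:
arm_command:
  steps:
    - {"hand": 0.5, "travel": [0, 0.02, -0.165], "rotation": [0.13, 0, 0]}
    - {"hand": 0.5, "travel": [0, 0.02, -0.165], "rotation": [0.13, 0, 0]}
    - {"hand": 0.5, "travel": [0, 0, -0.03], "rotation": [0, -0.3, 0]}
    - {"hand": 0.5, "travel": [0, 0, 0], "rotation": [0, -0.3, 0]}
    - {"hand": 0.5, "travel": [0, 0, 0], "rotation": [0, -0.3, 0]}
    - {"hand": 0.5, "travel": [0, 0, 0], "rotation": [0, -0.3, 0]}
    - {"hand": 0.5, "travel": [0, 0, 0], "rotation": [0, -0.3, 0]}
    - {"hand": 0.5, "travel": [0, 0, 0], "rotation": [0, -0.3, 0]}
    - {"hand": 0.5, "travel": [0, 0, 0], "rotation": [0, -0.3, 0]}
    - {"hand": 0.5, "travel": [0, 0, 0], "rotation": [0, -0.3, 0]}
    - {"hand": 0.5, "travel": [0, 0, 0], "rotation": [0, -0.3, 0]}
    - {"hand": 0.5, "travel": [0, 0, 0], "rotation": [0, -0.15, 0]}
    - {"hand": 0.5, "travel": [0, 0, 0], "rotation": [0, 0, 0]}
    - {"hand": 0.5, "travel": [0, 0, 0], "rotation": [0, 0, 0]}

```text
time: 10.1
eef_pos: [0.5998, -0.0419, 0.3338]
tcp_rot: [-0.702, 0.093, -0.056, 0.704]
contact_force: [0.0, -0.7, -0.1]
opening: 0.498
```

```bash
python3 - <<'E'
from plan import *
from fit import sel
show([((.607,-.0445,.25),down(90-10.7))])
im,d=snap("scene","e"); W=cloud("scene",d)
P=sel(W,(.605,-.05),.035,.143,.158); print(len(P),rect(P),P[:,2].mean(),P.mean(0))
# rib by grey colour at height
E
```

```text
now [ 0.5998 -0.0419  0.3338] jaw az 77.9 t 10.1 q [-0.24  0.1   1.65 -0.    1.44 -1.6 ]
 x1 ([0.02, 0.139, -0.001], [0.002, -0.023, -0.05])
 x1 ([0.016, 0.139, -0.002], [0.002, -0.023, -0.05])
->  [ 0.607  -0.0445  0.25  ]
112 ((602.7737426757812, -45.419456481933594), (15.135436058044434, 51.008056640625), 80.064208984375) 0.14907344169153025 [ 0.604095   -0.04434622  0.14907344]
```

Request:
arm_command:
  steps:
    - {"hand": 0.4, "travel": [0.013, 0.139, 0], "rotation": [0, -0.023, -0.05]}
    - {"hand": 0.4, "travel": [0.01, 0.12, 0], "rotation": [0, -0.023, -0.05]}
    - {"hand": 0.4, "travel": [0, 0.05, 0], "rotation": [0, 0, 0]}
    - {"hand": 0.4, "travel": [0, 0, 0], "rotation": [0, 0, 0]}
    - {"hand": 0.4, "travel": [0, 0, 0], "rotation": [0, 0, 0]}

```text
time: 10.78
eef_pos: [0.605, -0.0433, 0.2412]
tcp_rot: [0.705, -0.065, 0.069, -0.703]
contact_force: [0.2, 0.4, 0.7]
opening: 0.399
```

```bash
python3 - <<'E'
from plan import *
show([((.6045,-.044,.156),down(90-10.7),3)])
E
```

```text
now [ 0.605  -0.0433  0.2412] jaw az 79.2 t 10.78 q [-0.24  0.15  1.77 -0.    1.22 -1.62]
 x3 ([-0.001, 0.095, -0.001], [0.001, -0.002, 0.003])
->  [ 0.6045 -0.044   0.156 ]
```

Request:
arm_command:
  steps:
    - {"hand": 0.4, "travel": [-0.001, 0.095, -0.001], "rotation": [0, 0, 0]}
    - {"hand": 0.4, "travel": [-0.001, 0.095, -0.001], "rotation": [0, 0, 0]}
    - {"hand": 0.4, "travel": [0, 0.06, 0], "rotation": [0, 0, 0]}
    - {"hand": 0.4, "travel": [0, 0.025, 0], "rotation": [0, 0, 0]}
    - {"hand": 0.4, "travel": [0, 0, 0], "rotation": [0, 0, 0]}
    - {"hand": 0.4, "travel": [0, 0, 0], "rotation": [0, 0, 0]}

```text
time: 11.52
eef_pos: [0.6111, -0.0454, 0.1668]
tcp_rot: [0.706, -0.059, 0.075, -0.702]
contact_force: [0.1, -0.1, 0.1]
opening: 0.402
```

```bash
python3 - <<'E'
from plan import *
show([((.6045,-.044,.156),down(90-10.7),1)])
im,d=snap("scene","f"); cv2.imwrite('pics/f.png',cv2.resize(im[150:310,180:380],(800,600),interpolation=3))
E
```

```text
now [ 0.6111 -0.0454  0.1668] jaw az 79.1 t 11.53 q [-0.24  0.23  1.82 -0.    1.07 -1.62]
 x1 ([-0.023, 0.036, 0.001], [0.006, -0.006, 0.043])
->  [ 0.6045 -0.044   0.156 ]
```

View pics/f.png

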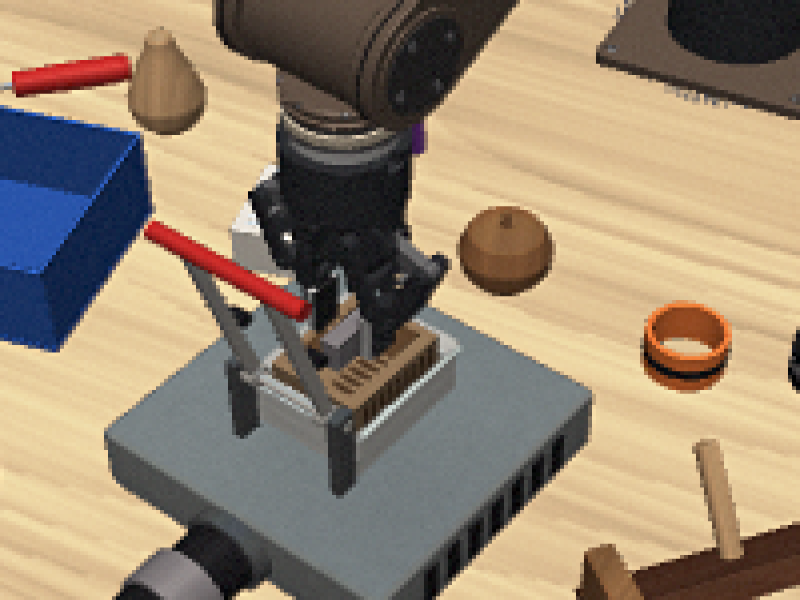

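The fingers straddle the grey rib. I'll correct the small drift, go down the last 9 mm and close.

Request:
arm_command:
  steps:
    - {"hand": 0.4, "travel": [-0.023, 0.03, 0], "rotation": [0, 0, 0.043]}
    - {"hand": 0.4, "travel": [0, 0, 0], "rotation": [0, 0, 0]}
    - {"hand": 0, "travel": [0, 0, 0], "rotation": [0, 0, 0]}
    - {"hand": 0, "travel": [0, 0, 0], "rotation": [0, 0, 0]}
    - {"hand": 0, "travel": [0, 0, 0], "rotation": [0, 0, 0]}
    - {"hand": 0, "travel": [0, 0, 0], "rotation": [0, 0, 0]}
  grip_force: 50

```text
time: 12.32
eef_pos: [0.6045, -0.0443, 0.1588]
tcp_rot: [0.705, -0.067, 0.067, -0.703]
contact_force: [-0.5, 0.7, 0.1]
opening: 0.147
```

```bash
python3 - <<'E'
from plan import *
p,r,s=cur();print(p.round(4),r.as_matrix().round(3),s['opening']*85,s['contact_force'].round(1))
show([((.6045,-.044,.156),down(90-10.7),1)])
E
```

```text
[ 0.6045 -0.0443  0.1588] [[ 0.982 -0.     0.189]
 [-0.189 -0.003  0.982]
 [ 0.    -1.    -0.003]] 12.469038088779758 [-0.5  0.7  0.1]
now [ 0.6045 -0.0443  0.1588] jaw az 79.1 t 12.32 q [-0.24  0.23  1.83 -0.    1.08 -1.62]
 x1 ([-0.0, 0.009, 0.001], [0.006, -0.006, 0.001])
->  [ 0.6045 -0.044   0.156 ]
```

Request:
arm_command:
  steps:
    - {"hand": 0, "travel": [0, -0.05, 0], "rotation": [0, 0, 0]}
    - {"hand": 0, "travel": [0, -0.08, 0], "rotation": [0, 0, 0]}
    - {"hand": 0, "travel": [0, -0.1, 0], "rotation": [0, 0, 0]}
    - {"hand": 0, "travel": [0, -0.1, 0], "rotation": [0, 0, 0]}
    - {"hand": 0, "travel": [0, -0.08, 0], "rotation": [0, 0, 0]}
    - {"hand": 0, "travel": [0, 0, 0], "rotation": [0, 0, 0]}

```text
time: 13.08
eef_pos: [0.6042, -0.0435, 0.2875]
tcp_rot: [0.705, -0.067, 0.067, -0.703]
contact_force: [-0.5, -0.3, -1.6]
opening: 0.148
```

```bash
python3 - <<'E'
from plan import *
p,r,s=cur();print(s['opening']*85,s['contact_force'].round(1))
show([((.54,-.404,.29),down(79.2)),((.54,-.404,.12),down(79.2))])
im,d=snap("scene","g"); cv2.imwrite('pics/g.png',cv2.resize(im[100:310,130:410],(800,600),interpolation=3))
E
```

```text
12.57386453708877 [-0.5 -0.3 -1.6]
now [ 0.6042 -0.0435  0.2875] jaw az 79.1 t 13.07 q [-0.24  0.11  1.72 -0.    1.31 -1.62]
 x7 ([0.002, -0.001, -0.174], [0.001, -0.0, 0.0])
->  [ 0.54  -0.404  0.29 ]
 x3 ([0.0, 0.189, -0.0], [0.0, 0.0, 0.0])
->  [ 0.54  -0.404  0.12 ]
```

View pics/g.png

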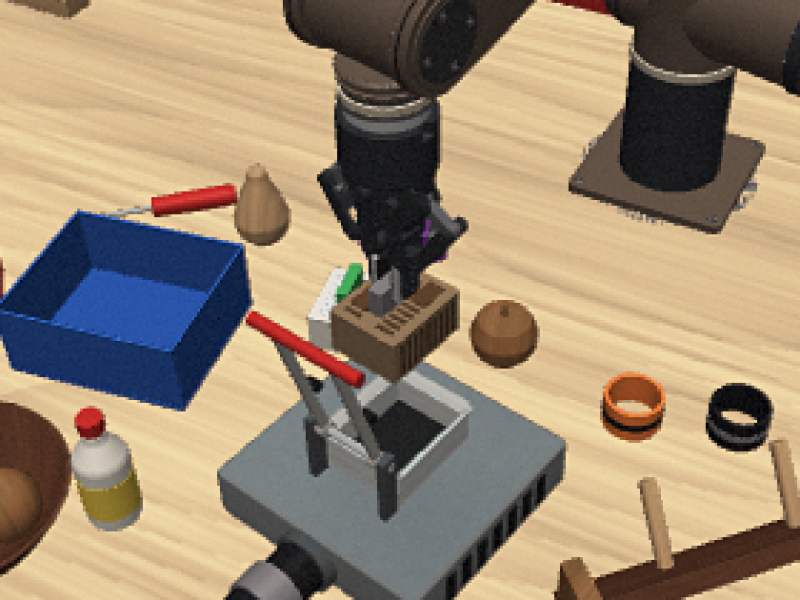

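The spent filter is held at (395,310) in the crop and has cleared the cradle, which is now empty. It goes to the crate.

Request:
arm_command:
  steps:
    - {"hand": 0, "travel": [0.002, 0, -0.1], "rotation": [0, 0, 0]}
    - {"hand": 0, "travel": [0.002, 0, -0.174], "rotation": [0, 0, 0]}
    - {"hand": 0, "travel": [0.002, 0, -0.174], "rotation": [0, 0, 0]}
    - {"hand": 0, "travel": [0.002, 0, -0.174], "rotation": [0, 0, 0]}
    - {"hand": 0, "travel": [0.002, 0, -0.174], "rotation": [0, 0, 0]}
    - {"hand": 0, "travel": [0.002, 0, -0.174], "rotation": [0, 0, 0]}
    - {"hand": 0, "travel": [0.002, 0, -0.14], "rotation": [0, 0, 0]}
    - {"hand": 0, "travel": [0, 0, -0.05], "rotation": [0, 0, 0]}
    - {"hand": 0, "travel": [0, 0, 0], "rotation": [0, 0, 0]}
    - {"hand": 0, "travel": [0, 0, 0], "rotation": [0, 0, 0]}

```text
time: 14.38
eef_pos: [0.5357, -0.3898, 0.2659]
tcp_rot: [-0.699, 0.075, -0.056, 0.709]
contact_force: [1.3, 0.3, -0.7]
opening: 0.148
```

```bash
python3 - <<'E'
from plan import *
show([((.54,-.404,.11),down(79.2))])
E
```

```text
now [ 0.5357 -0.3898  0.2659] jaw az 79.3 t 14.38 q [-0.78  0.27  1.58 -0.01  1.32 -2.16]
 x1 ([0.012, 0.173, -0.017], [-0.007, 0.002, -0.017])
 x1 ([0.011, 0.173, -0.016], [-0.007, 0.002, -0.017])
 x1 ([0.009, 0.173, -0.015], [-0.007, 0.002, -0.017])
->  [ 0.54  -0.404  0.11 ]
```

Request:
arm_command:
  steps:
    - {"hand": 0, "travel": [0.01, 0.15, -0.016], "rotation": [0, 0, -0.017]}
    - {"hand": 0, "travel": [0.01, 0.16, -0.016], "rotation": [0, 0, -0.017]}
    - {"hand": 0, "travel": [0.01, 0.12, -0.016], "rotation": [0, 0, -0.017]}
    - {"hand": 0, "travel": [0, 0.06, 0], "rotation": [0, 0, 0]}
    - {"hand": 0, "travel": [0, 0, 0], "rotation": [0, 0, 0]}
    - {"hand": 0.5, "travel": [0, 0, 0], "rotation": [0, 0, 0]}
    - {"hand": 0.5, "travel": [0, 0, 0], "rotation": [0, 0, 0]}
    - {"hand": 0.5, "travel": [0, 0, 0], "rotation": [0, 0, 0]}

```text
time: 15.38
eef_pos: [0.5478, -0.3982, 0.1249]
tcp_rot: [-0.703, 0.057, -0.067, 0.706]
contact_force: [0.3, 0.0, 0.2]
opening: 0.503
```

Request:
arm_command:
  steps:
    - {"hand": 0.5, "travel": [0, -0.12, 0], "rotation": [0, 0, 0]}
    - {"hand": 0.5, "travel": [0, -0.18, 0], "rotation": [0, 0, 0]}
    - {"hand": 0.5, "travel": [0, -0.18, 0], "rotation": [0, 0, 0]}
    - {"hand": 0.5, "travel": [0, -0.1, 0], "rotation": [0, 0, 0]}
    - {"hand": 0.5, "travel": [0, 0, 0], "rotation": [0, 0, 0]}

```text
time: 16.0
eef_pos: [0.5455, -0.3998, 0.3095]
tcp_rot: [0.705, -0.055, 0.069, -0.704]
contact_force: [-0.1, -0.1, -0.0]
opening: 0.498
```

```bash
cat > meas.py <<'E'
from plan import *
from fit import sel
from scipy.optimize import least_squares
def fresh(W,c=(.4215,-.2025)):
    T=sel(W,c,.075,.034,.052);Q=sel(W,c,.075,.060,.08)
    print('fresh top',[np.round(x,1) for x in rect(T)],'rib',[np.round(x,1) for x in rect(Q)])
def adapt(W):
    for nm,c in dict(orange=(.4102,.111),black=(.376,.2077),grey=(.3537,.3198)).items():
        P=sel(W,c,.055,.030,.045)
        if len(P)<40: print(nm,'few',len(P)); continue
        f=lambda q:(lambda r:np.maximum(r-.0305,0)+np.maximum(.0245-r,0))(np.hypot(P[:,0]-q[0],P[:,1]-q[1]))
        print(nm,len(P),least_squares(f,P.mean(0)[:2],loss='soft_l1',f_scale=.001).x.round(4))
E
python3 - <<'E'
from meas import *
im,d=snap("scene","h2"); W=cloud("scene",d); fresh(W);adapt(W)
show([((.4215,-.202,.25),down(101.5))])
cv2.imwrite('pics/h.png',im)
E
```

```text
fresh top [array([ 421.6, -203.3]), array([89.1, 70.3]), np.float64(12.0)] rib [array([ 423.8, -202.5]), array([54.5, 13.3]), np.float64(12.2)]
orange 121 [0.4104 0.1102]
black 126 [0.3763 0.2077]
grey 139 [0.3533 0.3189]
now [ 0.5451 -0.3993  0.3074] jaw az 79.9 t 16.05 q [-0.79  0.25  1.53  0.01  1.35 -2.18]
 x1 ([-0.105, 0.037, 0.115], [0.0, -0.144, 0.007])
 x1 ([-0.096, 0.037, 0.123], [0.0, -0.144, 0.007])
 x1 ([-0.086, 0.037, 0.129], [0.0, -0.144, 0.007])
 x1 ([-0.076, 0.038, 0.136], [0.0, -0.144, 0.007])
 x1 ([-0.065, 0.038, 0.141], [0.0, -0.144, 0.007])
->  [ 0.4215 -0.202   0.25  ]
```

View pics/h.png

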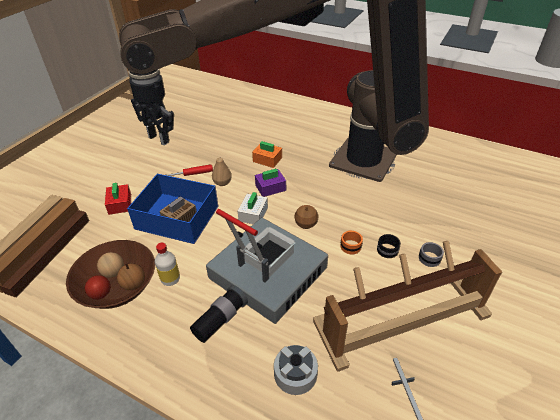

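The brown filter lies in the crate at (178,209). The fresh filter reads (0.4215,-0.2025), so it is unmoved.

Request:
arm_command:
  steps:
    - {"hand": 0.4, "travel": [-0.105, 0.03, 0.115], "rotation": [0, -0.144, 0]}
    - {"hand": 0.4, "travel": [-0.096, 0.03, 0.123], "rotation": [0, -0.144, 0]}
    - {"hand": 0.4, "travel": [-0.086, 0.03, 0.129], "rotation": [0, -0.144, 0]}
    - {"hand": 0.4, "travel": [-0.076, 0.03, 0.136], "rotation": [0, -0.144, 0]}
    - {"hand": 0.4, "travel": [-0.05, 0.03, 0.11], "rotation": [0, -0.11, 0]}
    - {"hand": 0.4, "travel": [0, 0, 0], "rotation": [0, 0, 0]}
    - {"hand": 0.4, "travel": [0, 0, 0], "rotation": [0, 0, 0]}

```text
time: 16.92
eef_pos: [0.4176, -0.2021, 0.2424]
tcp_rot: [-0.698, -0.068, 0.068, 0.709]
contact_force: [-0.3, 0.4, -0.6]
opening: 0.399
```

```bash
python3 - <<'E'
from plan import *
show([((.4215,-.202,.15),down(101.2))])
E
```

```text
now [ 0.4176 -0.2021  0.2424] jaw az 101.0 t 16.93 q [-0.68 -0.18  2.09  0.01  1.24 -2.44]
 x1 ([0.006, 0.154, -0.003], [-0.015, -0.003, 0.002])
 x1 ([0.006, 0.154, -0.002], [-0.015, -0.003, 0.002])
->  [ 0.4215 -0.202   0.15  ]
```

Request:
arm_command:
  steps:
    - {"hand": 0.4, "travel": [0.006, 0.12, -0.003], "rotation": [-0.015, 0, 0]}
    - {"hand": 0.4, "travel": [0.003, 0.12, -0.002], "rotation": [-0.015, 0, 0]}
    - {"hand": 0.4, "travel": [0, 0.06, 0], "rotation": [0, 0, 0]}
    - {"hand": 0.4, "travel": [0, 0, 0], "rotation": [0, 0, 0]}
    - {"hand": 0.4, "travel": [0, 0, 0], "rotation": [0, 0, 0]}

```text
time: 17.55
eef_pos: [0.424, -0.2077, 0.1507]
tcp_rot: [0.705, 0.067, -0.065, -0.703]
contact_force: [0.5, -0.4, -0.8]
opening: 0.399
```

```bash
python3 - <<'E'
from meas import *
show([((.4215,-.202,.078),down(101.2))])
for n in("top","scene"):
    im,d=snap(n,"i"); W=cloud(n,d); fresh(W)
cv2.imwrite('pics/i.png',cv2.resize(im[130:270,180:380],(800,560),interpolation=3))
E
```

```text
now [ 0.424  -0.2077  0.1507] jaw az 100.7 t 17.55 q [-0.67 -0.05  2.15  0.    1.03 -2.43]
 x2 ([-0.003, 0.121, 0.01], [0.003, -0.008, 0.003])
->  [ 0.4215 -0.202   0.078 ]
fresh top [array([0., 0.]), array([0., 0.]), np.float64(0.0)] rib [array([0., 0.]), array([0., 0.]), np.float64(0.0)]
fresh top [array([ 421.6, -202.5]), array([88.2, 69.1]), np.float64(12.1)] rib [array([ 423., -203.]), array([52.7, 14.4]), np.float64(11.9)]
```

View pics/i.png

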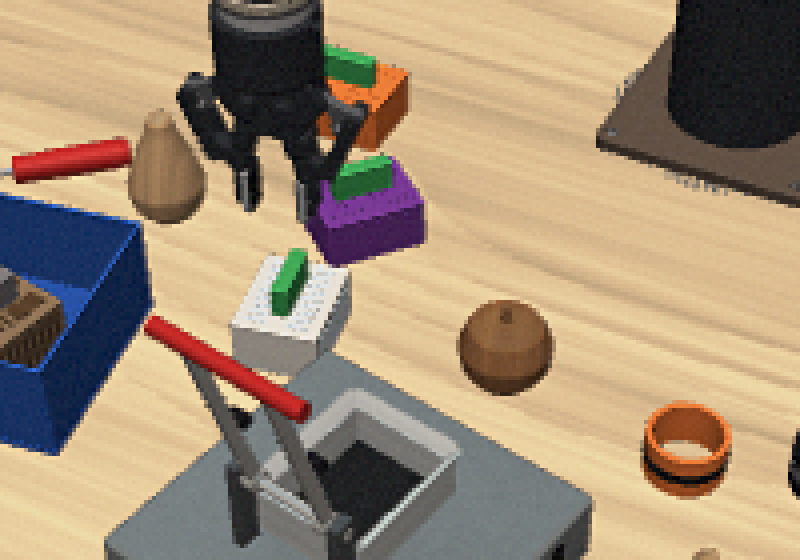

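Request:
arm_command:
  steps:
    - {"hand": 0.4, "travel": [-0.003, 0.09, 0.01], "rotation": [0, -0.03, 0]}
    - {"hand": 0.4, "travel": [-0.003, 0.06, 0.01], "rotation": [0, 0, 0]}
    - {"hand": 0.4, "travel": [0, 0.03, 0], "rotation": [0, 0, 0]}
    - {"hand": 0.4, "travel": [0, 0, 0], "rotation": [0, 0, 0]}
    - {"hand": 0.4, "travel": [0, 0, 0], "rotation": [0, 0, 0]}

```text
time: 18.27
eef_pos: [0.4251, -0.2053, 0.1015]
tcp_rot: [0.708, 0.076, -0.067, -0.699]
contact_force: [0.6, -0.4, 0.7]
opening: 0.4
```

```bash
python3 - <<'E'
from meas import *
show([((.4215,-.202,.078),down(101.7),1)])
E
```

```text
now [ 0.4251 -0.2053  0.1015] jaw az 101.6 t 18.27 q [-0.67  0.02  2.19  0.    0.92 -2.44]
 x1 ([-0.01, 0.078, 0.014], [0.025, -0.002, 0.022])
->  [ 0.4215 -0.202   0.078 ]
```

Request:
arm_command:
  steps:
    - {"hand": 0.4, "travel": [-0.01, 0.04, 0.014], "rotation": [0.025, 0, 0.022]}
    - {"hand": 0.4, "travel": [0, 0.03, 0], "rotation": [0, 0, 0]}
    - {"hand": 0.4, "travel": [0, 0, 0], "rotation": [0, 0, 0]}
    - {"hand": 0.4, "travel": [0, 0, 0], "rotation": [0, 0, 0]}

```text
time: 18.77
eef_pos: [0.4218, -0.2021, 0.0799]
tcp_rot: [0.704, 0.072, -0.072, -0.703]
contact_force: [-0.0, 0.6, -0.2]
opening: 0.4
```

```bash
python3 - <<'E'
from meas import *
show([((.4215,-.202,.078),down(101.7),1)])
E
```

```text
now [ 0.4218 -0.2021  0.0799] jaw az 101.6 t 18.77 q [-0.66  0.06  2.2  -0.    0.88 -2.44]
 x1 ([-0.001, 0.006, 0.001], [0.001, -0.002, 0.001])
->  [ 0.4215 -0.202   0.078 ]
```

Accurate. I'll close on the rib and lift.

Request:
arm_command:
  steps:
    - {"hand": 0, "travel": [0, 0, 0], "rotation": [0, 0, 0]}
    - {"hand": 0, "travel": [0, 0, 0], "rotation": [0, 0, 0]}
    - {"hand": 0, "travel": [0, 0, 0], "rotation": [0, 0, 0]}
    - {"hand": 0, "travel": [0, 0, 0], "rotation": [0, 0, 0]}
  grip_force: 50

```text
time: 19.27
eef_pos: [0.4218, -0.2022, 0.08]
tcp_rot: [0.704, 0.072, -0.071, -0.703]
contact_force: [0.2, -0.6, -1.6]
opening: 0.148
```

```bash
python3 - <<'E'
from meas import *
show([((.4215,-.202,.078),down(101.7),1)]); print(cur()[2]['opening']*85)
E
```

```text
now [ 0.4218 -0.2022  0.08  ] jaw az 101.7 t 19.27 q [-0.66  0.06  2.2  -0.    0.88 -2.44]
 x1 ([-0.001, 0.007, 0.001], [0.002, -0.002, 0.001])
->  [ 0.4215 -0.202   0.078 ]
12.574582822708468
```

Request:
arm_command:
  steps:
    - {"hand": 0, "travel": [0, -0.05, 0], "rotation": [0, 0, 0]}
    - {"hand": 0, "travel": [0, -0.1, 0], "rotation": [0, 0, 0]}
    - {"hand": 0, "travel": [0, -0.15, 0], "rotation": [0, 0, 0]}
    - {"hand": 0, "travel": [0, -0.17, 0], "rotation": [0, 0, 0]}
    - {"hand": 0, "travel": [0, -0.12, 0], "rotation": [0, 0, 0]}
    - {"hand": 0, "travel": [0, -0.05, 0], "rotation": [0, 0, 0]}
    - {"hand": 0, "travel": [0, 0, 0], "rotation": [0, 0, 0]}

```text
time: 20.15
eef_pos: [0.4206, -0.201, 0.2816]
tcp_rot: [0.704, 0.072, -0.071, -0.703]
contact_force: [-0.2, -0.0, -1.2]
opening: 0.146
```

```bash
python3 - <<'E'
from meas import *
print(cur()[2]['opening']*85)
show([((.604,-.044,.25),down(79.3))]); 
im,d=snap("scene","j"); W=cloud("scene",d)
p,r,s=cur(); zb=p[2]-.078
P=sel(W,p[:2],.075,zb+.036,zb+.05);print('held top',rect(P),P[:,2].mean()); P=sel(W,p[:2],.06,zb-.02,zb+.1)
cv2.imwrite('pics/j.png',cv2.resize(im[90:290,150:350],(600,600),interpolation=3))
E
```

```text
12.378735646166621
now [ 0.4206 -0.201   0.2816] jaw az 101.7 t 20.15 q [-0.66 -0.21  2.04  0.    1.31 -2.44]
 x1 ([0.141, 0.021, 0.078], [0.0, 0.149, 0.001])
 x1 ([0.134, 0.021, 0.089], [0.0, 0.149, 0.001])
 x1 ([0.127, 0.021, 0.099], [0.0, 0.149, 0.001])
 x1 ([0.119, 0.021, 0.108], [0.0, 0.149, 0.001])
 x1 ([0.11, 0.021, 0.117], [0.0, 0.149, 0.001])
->  [ 0.604 -0.044  0.25 ]
held top ((419.9868469238281, -199.91598510742188), (85.31255340576172, 68.9804458618164), 11.799654960632324) 0.245045808804806
```

View pics/j.png

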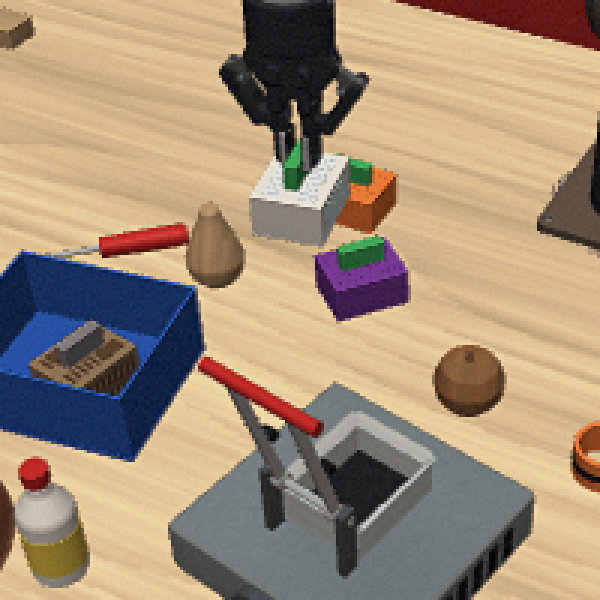

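```bash
python3 - <<'E'
from meas import *
for n in("scene","top"):
    im,d=snap(n,"k"); W=cloud(n,d)
    for z0,z1 in((.100,.120),(.104,.120),(.108,.118)):
        P=sel(W,(.604,-.044),.078,z0,z1); print(n,z0,len(P),rect(P),P[:,2].max())
    # floor seal visible
    P=sel(W,(.604,-.044),.05,.07,.09); print('floor',len(P),rect(P))
im=cv2.imread('pics/top_k.png');cv2.imwrite('pics/k.png',cv2.resize(im[110:230,200:320],(600,600),interpolation=3))
E
```

```text
scene 0.1 459 ((609.2584228515625, -47.568153381347656), (94.04656219482422, 125.03741455078125), 78.8739242553711) 0.11956652049801308
scene 0.104 366 ((609.2584228515625, -47.568153381347656), (94.04656219482422, 125.03741455078125), 78.8739242553711) 0.11956652049801308
scene 0.108 239 ((609.0908813476562, -47.535194396972656), (94.04656219482422, 124.6958236694336), 78.8739242553711) 0.11793621589877212
floor 560 ((604.7007446289062, -39.31748580932617), (89.55622100830078, 98.9247817993164), 79.58177947998047)
top 0.1 464 ((605.7997436523438, -49.144813537597656), (92.3796157836914, 112.70252990722656), 79.39940643310547) 0.1199161374489901
top 0.104 420 ((605.7997436523438, -49.144813537597656), (92.3796157836914, 112.70252990722656), 79.39940643310547) 0.1199161374489901
top 0.108 310 ((605.7997436523438, -49.144813537597656), (92.3796157836914, 112.70252990722656), 79.39940643310547) 0.1176924146270737
floor 719 ((604.5702514648438, -45.75164031982422), (97.1705551147461, 94.52146911621094), 40.3836669921875)
```

View pics/k.png

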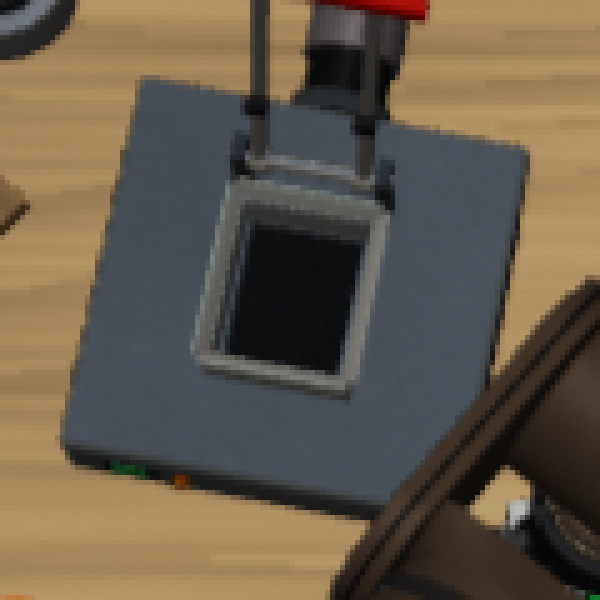

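```bash
python3 - <<'E'
from meas import *
a=np.radians(-10.6);ex=np.array([np.cos(a),np.sin(a)]);ey=np.array([-ex[1],ex[0]])
c=np.array([.6045,-.044])
for n in("scene","top"):
    im,d=snap(n,"k"); W=cloud(n,d)
    P=sel(W,c,.09,.106,.120); u=(P[:,:2]-c)@ex; v=(P[:,:2]-c)@ey
    m=abs(u)<.04; print(n,'v edges',np.percentile(v[m],[1,99]).round(4),np.percentile(v[m],[1,99]).mean().round(4))
    m=abs(v)<.022; print('  u hist',np.histogram(u[m],np.arange(-.07,.09,.004))[0])
    m=m&(u<-.02); print('  u front',np.percentile(u[m],[2,50,98]).round(4))
    m=(abs(v)<.022)&(u>.02); print('  u back',np.percentile(u[m],[2,50,98]).round(4))
E
```

```text
scene v edges [-0.0486  0.0443] -0.0021
  u hist [ 0  0  0 10 36 11  0  0  0  0  0  0  0  0  0  0  0  0  0  0  0  0  0  0
  0  0  0  0  0  1  4  0  0  0  0  0  0  0  0]
  u front [-0.0565 -0.0516 -0.0474]
  u back [0.0496 0.0511 0.0519]
top v edges [-0.0509  0.041 ] -0.0049
  u hist [ 0  0  0  1 15 16  2  0  0  0  0  0  0  0  0  0  0  0  0  0  0  0  0  0
  0  0  0  0  4 27 25  5  0  0  0  0  0  0  0]
  u front [-0.0539 -0.0497 -0.0456]
  u back [0.0447 0.0498 0.0546]
```

Request:
arm_command:
  steps:
    - {"hand": 0, "travel": [0.141, 0, 0.078], "rotation": [0, 0.149, 0]}
    - {"hand": 0, "travel": [0.134, 0, 0.089], "rotation": [0, 0.149, 0]}
    - {"hand": 0, "travel": [0.127, 0, 0.099], "rotation": [0, 0.149, 0]}
    - {"hand": 0, "travel": [0.119, 0, 0.108], "rotation": [0, 0.149, 0]}
    - {"hand": 0, "travel": [0.08, 0, 0.08], "rotation": [0, 0.12, 0]}
    - {"hand": 0, "travel": [0, 0, 0], "rotation": [0, 0, 0]}
    - {"hand": 0, "travel": [0, 0, 0], "rotation": [0, 0, 0]}

```text
time: 21.28
eef_pos: [0.5952, -0.0501, 0.2655]
tcp_rot: [-0.702, 0.074, -0.058, 0.706]
contact_force: [-0.6, -0.2, -0.7]
opening: 0.149
```

```bash
python3 - <<'E'
from plan import *
show([((.6045,-.045,.23),down(79.3))])
E
```

```text
now [ 0.5952 -0.0501  0.2655] jaw az 79.3 t 21.27 q [-0.25  0.12  1.75  0.    1.29 -1.64]
 x1 ([0.03, 0.118, 0.022], [-0.006, 0.001, -0.044])
->  [ 0.6045 -0.045   0.23  ]
```

Request:
arm_command:
  steps:
    - {"hand": 0, "travel": [0.03, 0.07, 0.02], "rotation": [-0.006, 0, -0.044]}
    - {"hand": 0, "travel": [0, 0.03, 0], "rotation": [0, 0, 0]}
    - {"hand": 0, "travel": [0, 0, 0], "rotation": [0, 0, 0]}
    - {"hand": 0, "travel": [0, 0, 0], "rotation": [0, 0, 0]}

```text
time: 21.78
eef_pos: [0.6024, -0.0486, 0.2345]
tcp_rot: [0.704, -0.067, 0.066, -0.704]
contact_force: [0.1, 0.5, -1.1]
opening: 0.151
```

```bash
python3 - <<'E'
from meas import *
show([((.6045,-.045,.20),down(79.3))])
im,d=snap("scene","l"); W=cloud("scene",d)
p,r,s=cur(); zb=p[2]-.08
P=sel(W,p[:2],.075,zb+.036,zb+.05);print('held top',rect(P),P[:,2].mean())
E
```

```text
now [ 0.6024 -0.0486  0.2345] jaw az 79.2 t 21.77 q [-0.25  0.15  1.78 -0.    1.22 -1.63]
 x1 ([0.005, 0.115, 0.013], [0.002, -0.005, -0.004])
->  [ 0.6045 -0.045   0.2   ]
held top ((615.4171142578125, -49.598350524902344), (69.91925048828125, 115.81665802001953), 80.31874084472656) 0.19781510965282786
```

Request:
arm_command:
  steps:
    - {"hand": 0, "travel": [0.005, 0.05, 0.013], "rotation": [0, 0, 0]}
    - {"hand": 0, "travel": [0, 0.03, 0], "rotation": [0, 0, 0]}
    - {"hand": 0, "travel": [0, 0, 0], "rotation": [0, 0, 0]}
    - {"hand": 0, "travel": [0, 0, 0], "rotation": [0, 0, 0]}

```text
time: 22.32
eef_pos: [0.605, -0.0449, 0.2096]
tcp_rot: [0.704, -0.067, 0.066, -0.704]
contact_force: [0.1, -0.8, -2.5]
opening: 0.146
```

```bash
python3 - <<'E'
from plan import *
show([((.6045,-.045,.20),down(79.3),1)])
im,d=snap("scene","m"); cv2.imwrite('pics/m.png',cv2.resize(im[150:310,180:380],(800,600),interpolation=3))
E
```

```text
now [ 0.605  -0.0449  0.2096] jaw az 79.2 t 22.32 q [-0.24  0.18  1.79 -0.    1.17 -1.62]
 x1 ([-0.002, 0.032, -0.0], [0.002, -0.004, -0.002])
->  [ 0.6045 -0.045   0.2   ]
```

View pics/m.png

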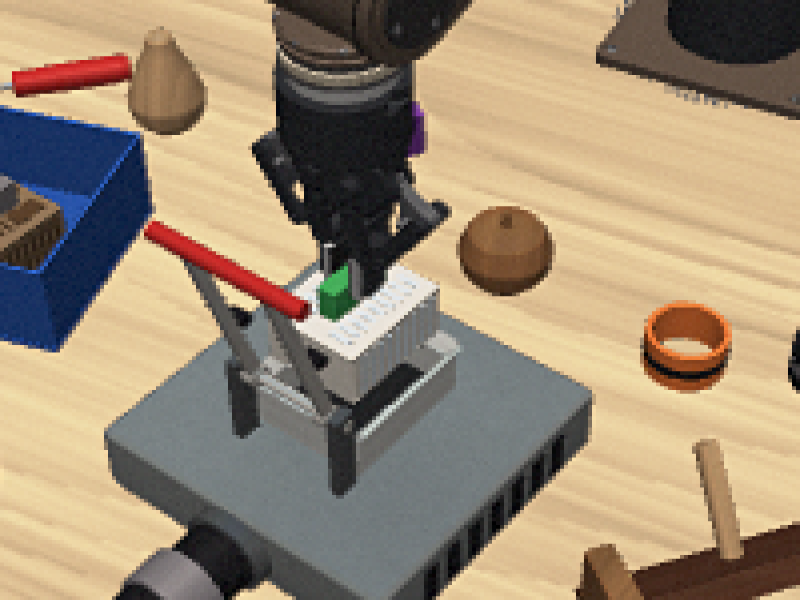

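The filter is lined up just above the cradle. Lowering in small steps.

Request:
arm_command:
  steps:
    - {"hand": 0, "travel": [-0.001, 0.03, 0], "rotation": [0, 0, 0]}
    - {"hand": 0, "travel": [0, 0.03, 0], "rotation": [0, 0, 0]}
    - {"hand": 0, "travel": [0, 0.03, 0], "rotation": [0, 0, 0]}
    - {"hand": 0, "travel": [0, 0, 0], "rotation": [0, 0, 0]}

```text
time: 22.88
eef_pos: [0.6045, -0.0449, 0.1806]
tcp_rot: [0.704, -0.067, 0.066, -0.704]
contact_force: [0.5, 0.5, -0.9]
opening: 0.15
```

```bash
python3 - <<'E'
from plan import *
show([((.6045,-.045,.161),down(79.3),1)])
E
```

```text
now [ 0.6045 -0.0449  0.1806] jaw az 79.2 t 22.88 q [-0.24  0.21  1.81 -0.    1.12 -1.62]
 x1 ([0.0, 0.065, -0.0], [0.002, -0.005, -0.002])
->  [ 0.6045 -0.045   0.161 ]
```

Request:
arm_command:
  steps:
    - {"hand": 0, "travel": [0, 0.025, 0], "rotation": [0, 0, 0]}
    - {"hand": 0, "travel": [0, 0.025, 0], "rotation": [0, 0, 0]}
    - {"hand": 0, "travel": [0, 0.015, 0], "rotation": [0, 0, 0]}
    - {"hand": 0, "travel": [0, 0, 0], "rotation": [0, 0, 0]}

```text
time: 23.38
eef_pos: [0.6049, -0.0451, 0.1606]
tcp_rot: [0.704, -0.067, 0.067, -0.704]
contact_force: [-1.0, 0.6, 0.7]
opening: 0.146
```

```bash
python3 - <<'E'
from plan import *
show([((.6045,-.045,.161),down(79.3),1)])
E
```

```text
now [ 0.6049 -0.0451  0.1606] jaw az 79.2 t 23.38 q [-0.24  0.23  1.83 -0.    1.08 -1.62]
 x1 ([-0.001, -0.001, 0.0], [0.002, -0.004, -0.0])
->  [ 0.6045 -0.045   0.161 ]
```

Request:
arm_command:
  steps:
    - {"hand": 0.4, "travel": [0, 0, 0], "rotation": [0, 0, 0]}
    - {"hand": 0.4, "travel": [0, 0, 0], "rotation": [0, 0, 0]}
    - {"hand": 0.4, "travel": [0, 0, 0], "rotation": [0, 0, 0]}
    - {"hand": 0.4, "travel": [0, -0.06, 0], "rotation": [0, 0, 0]}
    - {"hand": 0.4, "travel": [0, -0.12, 0], "rotation": [0, 0, 0]}
    - {"hand": 0.4, "travel": [0, -0.18, 0], "rotation": [0, 0, 0]}
    - {"hand": 0.4, "travel": [0, -0.18, 0], "rotation": [0, 0, 0]}
    - {"hand": 0.4, "travel": [0, -0.1, 0], "rotation": [0, 0.3, 0]}
    - {"hand": 0.4, "travel": [0, -0.05, 0], "rotation": [0, 0.3, 0]}
    - {"hand": 0.4, "travel": [0, 0, 0], "rotation": [0, 0.3, 0]}
    - {"hand": 0.4, "travel": [0, 0, 0], "rotation": [0, 0.3, 0]}
    - {"hand": 0.4, "travel": [0, 0, 0], "rotation": [0, 0.3, 0]}
    - {"hand": 0.4, "travel": [0, 0, 0], "rotation": [0, 0.3, 0]}
    - {"hand": 0.4, "travel": [0, 0, 0], "rotation": [0, 0.3, 0]}
    - {"hand": 0.4, "travel": [0, 0, 0], "rotation": [0, 0.3, 0]}
    - {"hand": 0.4, "travel": [0, 0, 0], "rotation": [0, 0.3, 0]}
    - {"hand": 0.4, "travel": [0, 0, 0], "rotation": [0, 0.2, 0]}
    - {"hand": 0.4, "travel": [0, 0, 0], "rotation": [0, 0, 0]}
    - {"hand": 0.4, "travel": [0, 0, 0], "rotation": [0, 0, 0]}

```text
time: 25.75
eef_pos: [0.6044, -0.0442, 0.4031]
tcp_rot: [0.445, -0.534, 0.553, -0.458]
contact_force: [0.9, 0.5, 0.1]
opening: 0.399
```

```bash
python3 - <<'E'
from meas import *
show([((.706,-.0625,.37),down(-10.7)),((.706,-.0625,.284),down(-10.7))])
im,d=snap("scene","n"); cv2.imwrite('pics/n.png',cv2.resize(im[150:310,180:380],(800,600),interpolation=3))
W=cloud("scene",d)
P=sel(W,(.6045,-.045),.06,.138,.158);P=P[(P[:,0]<.64)]; print(len(P),rect(P),P[:,2].mean())
m=(im[...,2]>100)&(im[...,1]<50)&(im[...,0]<50)&(np.hypot(W[...,0]-.7,W[...,1]+.06)<.09)
P=W[m]; print(' bar',m.sum(),P.mean(0).round(4),P[:,2].max())
E
```

```text
now [ 0.6044 -0.0442  0.4031] jaw az -10.6 t 25.75 q [-0.24  0.05  1.59 -0.    1.48 -0.06]
 x1 ([-0.001, 0.061, 0.17], [-0.031, 0.002, 0.002])
 x1 ([-0.001, 0.058, 0.171], [-0.031, 0.002, 0.002])
->  [ 0.706  -0.0625  0.37  ]
 x2 ([0.0, 0.143, -0.0], [0.0, 0.0, 0.0])
->  [ 0.706  -0.0625  0.284 ]
139 ((603.5914306640625, -44.4975471496582), (16.416078567504883, 49.49894714355469), 76.4761734008789) 0.1474875743782228
 bar 209 [ 0.7044 -0.0626  0.2797] 0.28417978990887693
```

View pics/n.png

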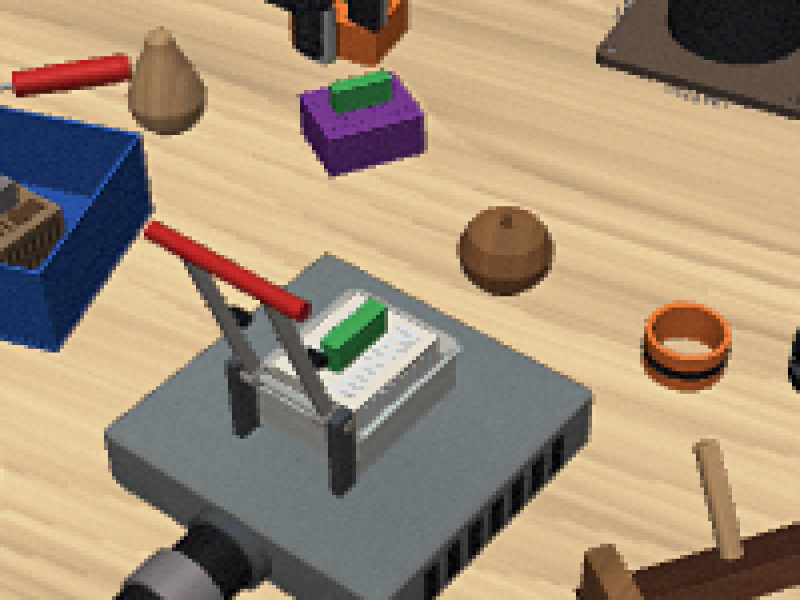

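The fresh filter sits in the cradle at (360,335) in the crop. The bar is measured at (0.704,-0.063,0.28). I'll grip it next.

Request:
arm_command:
  steps:
    - {"hand": 0.5, "travel": [0, 0.05, 0.15], "rotation": [-0.031, 0, 0]}
    - {"hand": 0.5, "travel": [0, 0.02, 0.13], "rotation": [-0.031, 0, 0]}
    - {"hand": 0.5, "travel": [0, 0, 0.03], "rotation": [0, 0, 0]}
    - {"hand": 0.5, "travel": [0, 0, 0], "rotation": [0, 0, 0]}
    - {"hand": 0.5, "travel": [0, 0, 0], "rotation": [0, 0, 0]}

```text
time: 26.42
eef_pos: [0.6971, -0.0612, 0.3852]
tcp_rot: [0.454, -0.543, 0.544, -0.452]
contact_force: [-0.9, -0.0, 0.1]
opening: 0.498
```

```bash
python3 - <<'E'
from meas import *
show([((.705,-.0625,.284),down(-10.7))])
E
```

```text
now [ 0.6971 -0.0612  0.3852] jaw az -10.3 t 26.43 q [-0.23  0.28  1.35 -0.    1.51 -0.05]
 x2 ([-0.001, 0.169, 0.013], [0.0, 0.006, 0.003])
->  [ 0.705  -0.0625  0.284 ]
```

Request:
arm_command:
  steps:
    - {"hand": 0.5, "travel": [0, 0.11, 0.012], "rotation": [0, 0.01, 0]}
    - {"hand": 0.5, "travel": [0, 0.11, 0.012], "rotation": [0, 0, 0]}
    - {"hand": 0.5, "travel": [0, 0.06, 0], "rotation": [0, 0, 0]}
    - {"hand": 0.5, "travel": [0, 0.02, 0], "rotation": [0, 0, 0]}
    - {"hand": 0.5, "travel": [0, 0, 0], "rotation": [0, 0, 0]}

```text
time: 27.05
eef_pos: [0.7025, -0.0619, 0.3001]
tcp_rot: [0.451, -0.541, 0.547, -0.453]
contact_force: [0.6, 0.2, 0.3]
opening: 0.5
```

```bash
python3 - <<'E'
from meas import *
show([((.705,-.0625,.282),down(-10.7))])
E
```

```text
now [ 0.7025 -0.0619  0.3001] jaw az -10.6 t 27.05 q [-0.23  0.32  1.45 -0.    1.36 -0.05]
 x1 ([0.0, 0.06, 0.008], [-0.016, 0.004, 0.006])
->  [ 0.705  -0.0625  0.282 ]
```

Request:
arm_command:
  steps:
    - {"hand": 0.5, "travel": [0, 0.04, 0.008], "rotation": [-0.016, 0, 0]}
    - {"hand": 0.5, "travel": [0, 0.02, 0], "rotation": [0, 0, 0]}
    - {"hand": 0, "travel": [0, 0, 0], "rotation": [0, 0, 0]}
    - {"hand": 0, "travel": [0, 0, 0], "rotation": [0, 0, 0]}
    - {"hand": 0, "travel": [0, 0, 0], "rotation": [0, 0, 0]}
    - {"hand": 0, "travel": [0, 0, 0], "rotation": [0, 0, 0]}
  grip_force: 50

```text
time: 27.8
eef_pos: [0.7037, -0.0622, 0.2842]
tcp_rot: [-0.454, 0.544, -0.544, 0.45]
contact_force: [-0.6, -0.2, -0.9]
opening: 0.119
```

```bash
sed -i 's/^H=.*;t=/H=np.array([.6643,-.0549,.132]);t=/' arc.py; python3 -c "
from arc import *
arc(1.2,6)"
```

```text
phi 1.838 rad 0.1516 lat 0.0001 f [-0.6 -0.2 -0.9] open 0.11911613621422397 t 27.8
[-0.0, -0.01, -0.053]
[-0.0, -0.005, -0.053]
[-0.0, 0.001, -0.053]
[-0.0, 0.007, -0.053]
[-0.0, 0.012, -0.052]
[-0.0, 0.018, -0.05]
```

Request:
arm_command:
  steps:
    - {"hand": 0, "travel": [0, -0.01, -0.053], "rotation": [0, 0, 0]}
    - {"hand": 0, "travel": [0, -0.005, -0.053], "rotation": [0, 0, 0]}
    - {"hand": 0, "travel": [0, 0.001, -0.053], "rotation": [0, 0, 0]}
    - {"hand": 0, "travel": [0, 0.007, -0.053], "rotation": [0, 0, 0]}
    - {"hand": 0, "travel": [0, 0.012, -0.052], "rotation": [0, 0, 0]}

```text
time: 28.42
eef_pos: [0.641, -0.0505, 0.2902]
tcp_rot: [0.439, -0.528, 0.56, -0.464]
contact_force: [7.2, -0.2, 1.5]
opening: 0.121
```

```bash
python3 -c "
from arc import *
print(cur()[1].as_matrix().round(3))
arc(.7,6)"
```

```text
[[-0.185  0.056  0.981]
 [-0.983 -0.012 -0.185]
 [ 0.002 -0.998  0.058]]
phi 1.419 rad 0.154 lat -0.0 f [ 7.2 -0.2  1.5] open 0.12103203027034769 t 28.425
[-0.0, 0.012, -0.06]
[-0.0, 0.019, -0.058]
[-0.0, 0.025, -0.055]
[-0.0, 0.032, -0.052]
[-0.0, 0.037, -0.047]
[-0.0, 0.043, -0.042]
```

Request:
arm_command:
  steps:
    - {"hand": 0, "travel": [0, 0.012, -0.06], "rotation": [-0.04, 0, 0]}
    - {"hand": 0, "travel": [0, 0.019, -0.058], "rotation": [-0.04, 0, 0]}
    - {"hand": 0, "travel": [0, 0.025, -0.055], "rotation": [-0.04, 0, 0]}
    - {"hand": 0, "travel": [0, 0.032, -0.052], "rotation": [-0.04, 0, 0]}
    - {"hand": 0, "travel": [0, 0.037, -0.047], "rotation": [-0.04, 0, 0]}

```text
time: 29.05
eef_pos: [0.5794, -0.039, 0.2672]
tcp_rot: [0.446, -0.537, 0.552, -0.457]
contact_force: [4.9, -0.3, 7.3]
opening: 0.119
```

```bash
python3 -c "
from arc import *
print(cur()[1].as_matrix().round(3))
arc(.25,6)"
```

```text
[[-0.186  0.025  0.982]
 [-0.983 -0.006 -0.186]
 [ 0.001 -1.     0.026]]
phi 0.983 rad 0.1553 lat -0.0001 f [ 4.9 -0.3  7.3] open 0.11879691779174013 t 29.05
[-0.0, 0.039, -0.049]
[-0.0, 0.045, -0.044]
[-0.0, 0.049, -0.038]
[-0.0, 0.053, -0.032]
[-0.0, 0.057, -0.025]
[-0.0, 0.059, -0.017]
```

Request:
arm_command:
  steps:
    - {"hand": 0, "travel": [0, 0.045, -0.047], "rotation": [-0.03, 0, 0]}
    - {"hand": 0, "travel": [0, 0.05, -0.042], "rotation": [-0.03, 0, 0]}
    - {"hand": 0, "travel": [0, 0.053, -0.037], "rotation": [-0.03, 0, 0]}
    - {"hand": 0, "travel": [0, 0.056, -0.032], "rotation": [-0.02, 0, 0]}
    - {"hand": 0, "travel": [0, 0.058, -0.025], "rotation": [-0.02, 0, 0]}

```text
time: 29.68
eef_pos: [0.5344, -0.0305, 0.2132]
tcp_rot: [-0.454, 0.546, -0.542, 0.448]
contact_force: [-11.0, 2.1, 13.0]
opening: 0.116
```

```bash
python3 -c "
from arc import *
print(cur()[1].as_matrix().round(3))
arc(.0,6)"
```

```text
[[-0.185 -0.01   0.983]
 [-0.983 -0.001 -0.185]
 [ 0.003 -1.    -0.01 ]]
phi 0.517 rad 0.1521 lat -0.0002 f [-11.    2.1  13. ] open 0.11564711508578471 t 29.675
[-0.0, 0.04, -0.018]
[-0.0, 0.041, -0.015]
[-0.0, 0.042, -0.011]
[-0.0, 0.043, -0.008]
[-0.0, 0.043, -0.004]
[-0.0, 0.043, -0.0]
```

Request:
arm_command:
  steps:
    - {"hand": 0, "travel": [0, 0.043, -0.02], "rotation": [0, 0, 0]}
    - {"hand": 0, "travel": [0, 0.045, -0.016], "rotation": [0, 0, 0]}
    - {"hand": 0, "travel": [0, 0.046, -0.012], "rotation": [0, 0, 0]}
    - {"hand": 0, "travel": [0, 0.046, -0.008], "rotation": [0, 0, 0]}

```text
time: 30.18
eef_pos: [0.5189, -0.0276, 0.1693]
tcp_rot: [-0.454, 0.544, -0.544, 0.45]
contact_force: [-7.2, 1.0, 8.4]
opening: 0.117
```

```bash
python3 -c "
from arc import *
print(cur()[1].as_matrix().round(3))
arc(-.02,3)"
```

```text
[[-0.183 -0.004  0.983]
 [-0.983 -0.003 -0.183]
 [ 0.004 -1.    -0.004]]
phi 0.209 rad 0.1513 lat -0.0002 f [-7.2  1.   8.4] open 0.1167314692836246 t 30.175
[-0.0, 0.038, -0.005]
[-0.0, 0.038, -0.002]
[-0.0, 0.038, 0.001]
```

Request:
arm_command:
  steps:
    - {"hand": 0, "travel": [0, 0.045, -0.005], "rotation": [0, 0, 0]}
    - {"hand": 0, "travel": [0, 0.045, -0.002], "rotation": [0, 0, 0]}
    - {"hand": 0, "travel": [0, 0.045, 0], "rotation": [0, 0, 0]}

```text
time: 30.55
eef_pos: [0.5159, -0.027, 0.1363]
tcp_rot: [-0.456, 0.545, -0.542, 0.449]
contact_force: [-26.4, 5.9, 61.6]
opening: 0.119
```

```bash
python3 -c "
from arc import *
print(cur()[1].as_matrix().round(3))
arc(-.02,3)"
```

```text
[[-0.182 -0.011  0.983]
 [-0.983 -0.003 -0.182]
 [ 0.005 -1.    -0.01 ]]
phi -0.011 rad 0.1511 lat -0.0002 f [-26.4   5.9  61.6] open 0.11915582492426835 t 30.55
[-0.0, 0.001, 0.001]
[-0.0, 0.001, 0.001]
[-0.0, 0.001, 0.001]
```

It reached the stop at 61 N with phi ≈ 0. I'll release and check.

Request:
arm_command:
  steps:
    - {"hand": 0, "travel": [0, -0.005, 0], "rotation": [0, 0, 0]}
    - {"hand": 0.35, "travel": [0, 0, 0], "rotation": [0, 0, 0]}
    - {"hand": 0.35, "travel": [0, 0, 0], "rotation": [0, 0, 0]}
    - {"hand": 0.35, "travel": [0, 0, 0], "rotation": [0, 0, 0]}
    - {"hand": 0.35, "travel": [0, -0.05, 0], "rotation": [0, 0, 0]}
    - {"hand": 0.35, "travel": [0, -0.12, 0], "rotation": [0, 0, 0]}
    - {"hand": 0.35, "travel": [0, -0.18, 0], "rotation": [0, 0, 0]}
    - {"hand": 0.35, "travel": [0, -0.18, 0], "rotation": [0, 0, 0]}
    - {"hand": 0.35, "travel": [0, -0.1, 0], "rotation": [0, 0, 0]}
    - {"hand": 0.35, "travel": [0, 0, 0], "rotation": [0, 0, 0]}

```text
time: 31.8
eef_pos: [0.5187, -0.0266, 0.3387]
tcp_rot: [0.454, -0.543, 0.544, -0.45]
contact_force: [0.8, 0.5, -0.2]
opening: 0.352
```

```bash
python3 - <<'E'
from meas import *
show([])
im,d=snap("scene","o"); W=cloud("scene",d)
P=sel(W,(.6045,-.045),.03,.133,.158); print('rib',len(P),P[:,2].mean(),np.percentile(P[:,2],95))
m=(im[...,2]>100)&(im[...,1]<50)&(im[...,0]<50)&(np.hypot(W[...,0]-.517,W[...,1]+.027)<.09)
P=W[m]; print(' bar',m.sum(),P.mean(0).round(4),P[:,2].max())
adapt(W)
cv2.imwrite('pics/o.png',cv2.resize(im[150:350,180:510],(800,485),interpolation=3))
im,d=snap("top","o"); W=cloud("top",d); adapt(W)
E
```

```text
now [ 0.5187 -0.0266  0.3387] jaw az -10.5 t 31.8 q [-0.24 -0.11  1.86 -0.01  1.4  -0.06]
rib 163 0.14073156932706565 0.14538544587530214
 bar 134 [ 0.5164 -0.0266  0.1371] 0.14184902628915907
orange 125 [0.4105 0.1111]
black 126 [0.3764 0.207 ]
grey 140 [0.3533 0.3192]
orange few 0
black few 29
grey 127 [0.3544 0.3152]
```

View pics/o.png

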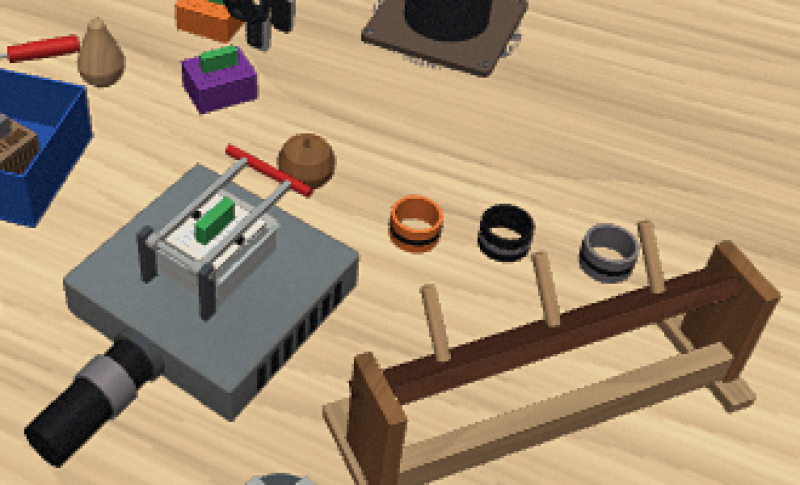

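```bash
python3 - <<'E'
from meas import *
D=np.array([[.287,1.578,.2543,.6246,.255],[-.08,1.83,.535,-.0516,.3355],[.02,1.94,.5425,-.0303,.2225],[.23,1.83,.6045,-.0443,.1588],[.06,2.2,.4218,-.2022,.08],[.05,1.59,.6044,-.0442,.4031],[.28,1.35,.6971,-.0612,.3852],[-.21,2.04,.4206,-.201,.2816],[-.11,1.86,.5187,-.0266,.3387]])
r=np.sqrt(D[:,2]**2+D[:,3]**2-.01);z=D[:,4];a=D[:,0];b=a+D[:,1]
f=lambda q:np.r_[q[0]+q[1]*np.sin(a)+q[2]*np.sin(b)-r,q[3]+q[1]*np.cos(a)+q[2]*np.cos(b)-z]
o=least_squares(f,[0,.4,.4,.1]);print(o.x.round(4),np.abs(o.fun).max())
im,d=snap("scene"); W=cloud("scene",d)
# rack: low points near grey
P=sel(W,(.40,.38),.10,.008,.2); 
H=np.zeros((20,20)); 
ij=((P[:,:2]-[.3,.28])/.01).astype(int)
for (i,j),q in zip(ij,P):
    if 0<=i<20 and 0<=j<20: H[i,j]=max(H[i,j],q[2]*1000)
print('rows x from .30, cols y from .28'); print(H.astype(int))
E
```

```text
[-6.000e-03  4.412e-01  5.744e-01 -4.000e-04] 0.008568330559707071
rows x from .30, cols y from .28
[[  0   0   0   0   0   0   0   0   0   0   0   0   0   0   0   0   0   0
    0   0]
 [  0   0   0   0   0   0   0   0   0   0   0   0   0   0   0   0   0   0
    0   0]
 [  0   0   0  37  37  34   0   0   0   0   0   0   0   0   0   0   0   0
    0   0]
 [  0   0  32  13  22  38  35   0   0   0   0   0   0   0   0   0   0   0
    0   0]
 [  0  30   0   0   0  29  36   0   0   0   0   0   0   0   0   0   0   0
    0   0]
 [  0  37   0   0   0   0  37   0   0   0   0   0   0   0   0   0   0   0
    0   0]
 [  0  37   0   0   0   0  37   0   0   0   0   0   0   0   0   0   0   0
    0   0]
 [  0  33  36  35  35  38  36   0   0   0   0   0   0   0   0   0   0   0
    0   0]
 [  0   0  38  36  37  31   0   0   0   0   0   0   0   0   0   0   0   0
    0   0]
 [  0   0   0   0   0   0   0   0   0   0   0   0   0   0   0   0   0   0
    0   0]
 [  0   0   0   0   0   0   0   0   0   0   0   0  19  18   0   0   0   0
    0   0]
 [  0   0   0   0   0   0   0   0   0   0   0  18  21 150 153   0   0   0
    0   0]
 [  0   0   0   0   0   0   0   0   0   0   0  18 111 154 156 153   0   0
    0   0]
 [  0   0   0   0   0   0   0   0   0   0   0 111 117 155 155 155 153   0
    0   0]
 [  0   0   0   0   0   0   0   0   0   0 111 116 122 130 151 154 155 154
  152   0]
 [  0   0   0   0   0 177 181 176   0 113 118 125 131 136 142 152 154 157
  153   0]
 [  0   0   0   0   0   0 182 176 160 117 125 130 134 141 141 138 151 153
    0   0]
 [  0   0   0   0   0   0   0 164 159 143 129 136 142 143 139 134  63   0
    0   0]
 [  0   0   0   0   0   0 111 116 148 139 135 142 142 138 129  63   0   0
    0   0]
 [  0   0   0   0   0   0   0 121 128 130 142 143 143 132   0   0   0   0
    0   0]]
```

The clamp is shut: bar surface at 0.137, rib top at about 0.144. The adaptors are unmoved. Grey is first.

```bash
python3 - <<'E'
from meas import *
show([((.353,.3185,.22),down(-42.9))])
E
```

```text
now [ 0.5169 -0.0262  0.3332] jaw az -10.5 t 31.95 q [-0.24 -0.11  1.86 -0.01  1.4  -0.06]
 x1 ([-0.147, 0.055, -0.106], [0.003, 0.154, 0.002])
 x1 ([-0.138, 0.054, -0.118], [0.003, 0.154, 0.002])
 x1 ([-0.128, 0.054, -0.129], [0.003, 0.154, 0.002])
 x1 ([-0.117, 0.054, -0.139], [0.003, 0.154, 0.002])
 x1 ([-0.106, 0.054, -0.148], [0.003, 0.154, 0.002])
 x1 ([-0.094, 0.054, -0.156], [0.003, 0.154, 0.002])
 x1 ([-0.081, 0.054, -0.163], [0.003, 0.154, 0.002])
->  [0.353  0.3185 0.22  ]
```

Request:
arm_command:
  steps:
    - {"hand": 0.9, "travel": [-0.147, 0.05, -0.106], "rotation": [0, 0.154, 0]}
    - {"hand": 0.9, "travel": [-0.138, 0.05, -0.118], "rotation": [0, 0.154, 0]}
    - {"hand": 0.9, "travel": [-0.128, 0.05, -0.129], "rotation": [0, 0.154, 0]}
    - {"hand": 0.9, "travel": [-0.117, 0.05, -0.139], "rotation": [0, 0.154, 0]}
    - {"hand": 0.9, "travel": [-0.106, 0.05, -0.148], "rotation": [0, 0.154, 0]}
    - {"hand": 0.9, "travel": [-0.094, 0.05, -0.156], "rotation": [0, 0.154, 0]}
    - {"hand": 0.9, "travel": [-0.05, 0.03, -0.11], "rotation": [0, 0.13, 0]}
    - {"hand": 0.9, "travel": [0, 0, 0], "rotation": [0, 0, 0]}
    - {"hand": 0.9, "travel": [0, 0, 0], "rotation": [0, 0, 0]}

```text
time: 33.08
eef_pos: [0.3463, 0.3077, 0.2116]
tcp_rot: [-0.297, 0.652, -0.647, 0.263]
contact_force: [-0.0, -0.2, 0.2]
opening: 0.898
```

```bash
python3 - <<'E'
from meas import *
show([((.353,.3185,.11),down(-42.9))])
im,d=snap("scene","p"); W=cloud("scene",d); adapt(W)
E
```

```text
now [0.3463 0.3077 0.2116] jaw az -43.4 t 33.08 q [ 0.5  -0.13  2.1   0.01  1.21  1.25]
 x1 ([-0.028, 0.168, 0.0], [0.025, -0.007, 0.04])
 x1 ([-0.024, 0.169, -0.002], [0.025, -0.007, 0.04])
->  [0.353  0.3185 0.11  ]
orange 125 [0.4096 0.111 ]
black 124 [0.3763 0.2073]
grey 139 [0.3526 0.3194]
```

Request:
arm_command:
  steps:
    - {"hand": 0.9, "travel": [-0.028, 0.12, 0], "rotation": [0.025, 0, 0.04]}
    - {"hand": 0.9, "travel": [-0.024, 0.12, 0], "rotation": [0.025, 0, 0.04]}
    - {"hand": 0.9, "travel": [0, 0.06, 0], "rotation": [0, 0, 0]}
    - {"hand": 0.9, "travel": [0, 0, 0], "rotation": [0, 0, 0]}
    - {"hand": 0.9, "travel": [0, 0, 0], "rotation": [0, 0, 0]}

```text
time: 33.75
eef_pos: [0.36, 0.3144, 0.121]
tcp_rot: [0.275, -0.65, 0.651, -0.279]
contact_force: [0.1, 1.4, 0.2]
opening: 0.901
```

```bash
python3 - <<'E'
from meas import *
show([((.353,.319,.032),down(-42.9))])
im,d=snap("scene","q");cv2.imwrite('pics/q.png',cv2.resize(im[150:350,310:510],(600,600),interpolation=3))
E
```

```text
now [0.36   0.3144 0.121 ] jaw az -43.9 t 33.75 q [ 0.51  0.01  2.16 -0.    0.97  1.27]
 x2 ([0.003, 0.148, -0.014], [-0.003, -0.016, -0.005])
->  [0.353 0.319 0.032]
```

View pics/q.png

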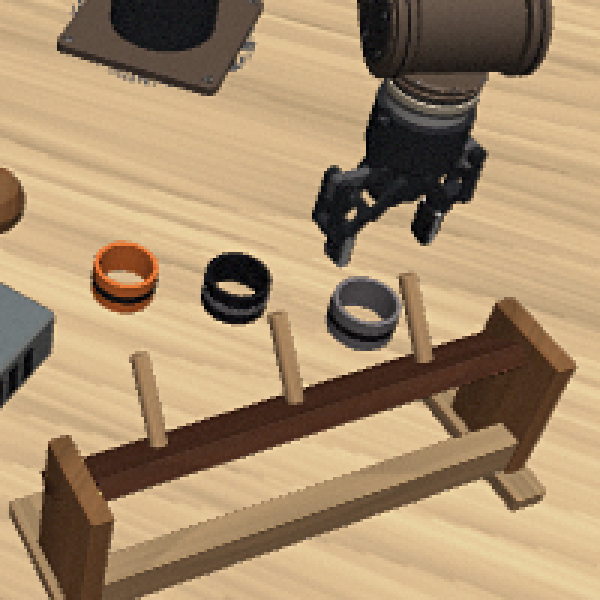

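The open fingers hang above the grey sleeve, at (365,310) in the crop. Going down.

Request:
arm_command:
  steps:
    - {"hand": 0.9, "travel": [0.003, 0.08, -0.025], "rotation": [0, -0.03, 0]}
    - {"hand": 0.9, "travel": [0, 0.06, 0], "rotation": [0, 0, 0]}
    - {"hand": 0.9, "travel": [0, 0, 0], "rotation": [0, 0, 0]}
    - {"hand": 0.9, "travel": [0, 0, 0], "rotation": [0, 0, 0]}

```text
time: 34.3
eef_pos: [0.3583, 0.3206, 0.0839]
tcp_rot: [-0.276, 0.649, -0.648, 0.288]
contact_force: [-0.6, 0.5, -0.6]
opening: 0.903
```

```bash
python3 - <<'E'
from meas import *
show([((.353,.319,.032),down(-42.9),1)])
E
```

```text
now [0.3583 0.3206 0.0839] jaw az -43.0 t 34.3 q [ 0.52  0.07  2.17 -0.    0.88  1.27]
 x1 ([0.019, 0.173, -0.01], [-0.013, -0.003, -0.031])
->  [0.353 0.319 0.032]
```

Request:
arm_command:
  steps:
    - {"hand": 0.9, "travel": [0.019, 0.06, -0.01], "rotation": [-0.013, 0, -0.031]}
    - {"hand": 0.9, "travel": [0, 0.06, 0], "rotation": [0, 0, 0]}
    - {"hand": 0.9, "travel": [0, 0.03, 0], "rotation": [0, 0, 0]}
    - {"hand": 0.9, "travel": [0, 0, 0], "rotation": [0, 0, 0]}
    - {"hand": 0.9, "travel": [0, 0, 0], "rotation": [0, 0, 0]}

```text
time: 34.92
eef_pos: [0.353, 0.319, 0.0382]
tcp_rot: [-0.281, 0.649, -0.648, 0.282]
contact_force: [0.1, -1.2, -0.4]
opening: 0.899
```

```bash
python3 - <<'E'
from meas import *
show([((.353,.319,.032),down(-42.9),1)]);print(cur()[2]['contact_force'])
E
```

```text
now [0.353  0.319  0.0382] jaw az -43.0 t 34.92 q [0.52 0.16 2.19 0.   0.79 1.27]
 x1 ([-0.0, 0.021, 0.0], [-0.0, -0.004, -0.003])
->  [0.353 0.319 0.032]
[ 0.08342382 -1.17670965 -0.37405239]
```

Exactly placed. Down 5 mm more, then close with a gentle grip.

Request:
arm_command:
  steps:
    - {"hand": 0.9, "travel": [0, 0.018, 0], "rotation": [0, 0, 0]}
    - {"hand": 0.4, "travel": [0, 0, 0], "rotation": [0, 0, 0]}
    - {"hand": 0.4, "travel": [0, 0, 0], "rotation": [0, 0, 0]}
    - {"hand": 0.4, "travel": [0, 0, 0], "rotation": [0, 0, 0]}
    - {"hand": 0.4, "travel": [0, 0, 0], "rotation": [0, 0, 0]}
  grip_force: 30

```text
time: 35.55
eef_pos: [0.3538, 0.3195, 0.0337]
tcp_rot: [-0.28, 0.649, -0.648, 0.283]
contact_force: [0.2, 0.4, -0.9]
opening: 0.685
```

```bash
python3 - <<'E'
from meas import *
show([]);print(cur()[2]['opening']*85)
E
```

```text
now [0.3538 0.3195 0.0337] jaw az -43.0 t 35.55 q [0.52 0.17 2.19 0.   0.78 1.27]
58.203287397981576
```

Request:
arm_command:
  steps:
    - {"hand": 0.4, "travel": [0, -0.06, 0], "rotation": [0, 0, 0]}
    - {"hand": 0.4, "travel": [0, -0.12, 0], "rotation": [0, 0, 0]}
    - {"hand": 0.4, "travel": [0, -0.18, 0], "rotation": [0, 0, 0]}
    - {"hand": 0.4, "travel": [0, -0.18, 0], "rotation": [0, 0, 0]}
    - {"hand": 0.4, "travel": [0, -0.18, 0], "rotation": [0, 0, 0]}
    - {"hand": 0.4, "travel": [0, -0.12, 0], "rotation": [0, 0, 0]}
    - {"hand": 0.4, "travel": [0, 0, 0], "rotation": [0, 0, 0]}

```text
time: 36.42
eef_pos: [0.3516, 0.318, 0.2917]
tcp_rot: [-0.282, 0.649, -0.648, 0.282]
contact_force: [0.0, 0.5, -1.0]
opening: 0.682
```

```bash
python3 - <<'E'
from meas import *
show([])
im,d=snap("scene","r"); W=cloud("scene",d)
ms=[m for m in ctrl.masks_of("scene","peg_a") if m['score']>.4]
C=[]
for m in ms:
    r=cv2.erode(m['region'].astype(np.uint8),np.ones((3,1)))>0
    P=W[r]; P=P[(P[:,2]>.135)&(P[:,2]<.185)]; C.append(P); print(m['at'],len(P),P.mean(0).round(4))
C=[c for c in C if len(c)>20 and c.mean(0)[1]>.15]
def model(q):
    x=np.array([np.cos(q[2]),np.sin(q[2]),0]);y=np.array([-x[1],x[0],0]);dd=-np.cos(np.radians(50))*x+np.sin(np.radians(50))*np.array([0,0,1])
    out=[]
    for P in C:
        best=None
        for k in(-1,0,1):
            f=np.array([q[0],q[1],.125])+k*.115*y; v=P-f; e=np.linalg.norm(np.cross(v,dd),axis=1)-.007
            if best is None or abs(e).sum()<abs(best).sum(): best=e
        out.append(best)
    return np.concatenate(out)
o=least_squares(model,[.566,.297,np.radians(47.1)],loss='soft_l1',f_scale=.002)
print(o.x.round(4),np.degrees(o.x[2]),abs(o.fun).mean())
E
```

```text
now [0.3516 0.318  0.2917] jaw az -43.0 t 36.42 q [ 0.52 -0.2   2.01  0.    1.33  1.27]
[358.7, 281.5] 171 [0.6395 0.2022 0.1587]
[448.8, 254.5] 156 [0.4706 0.3573 0.1577]
[401.8, 271.2] 157 [0.5557 0.2806 0.1568]
[0.5677 0.2973 0.8294] 47.52125897013647 0.0011391321603028055
```

```bash
cat > peg.py <<'E'
from meas import *
FB=np.array([.5677,.2973,.125]);YAW=np.radians(47.5)
xr=np.array([np.cos(YAW),np.sin(YAW),0]);yr=np.array([-xr[1],xr[0],0]);zz=np.array([0,0,1.])
c50,s50=np.cos(np.radians(50)),np.sin(np.radians(50))
d=-c50*xr+s50*zz; u=s50*xr+c50*zz
FOOT={'a':FB-.115*yr,'b':FB,'c':FB+.115*yr}
def tool(tilt):
    t=np.radians(tilt); y=np.sin(t)*xr-np.cos(t)*zz; z=-yr; x=np.cross(y,z)
    return R.from_matrix(np.stack([x,y,z],1))
def tcp(peg,s,delta,tilt,off=.016):
    T=tool(tilt); return FOOT[peg]+s*d-delta*u-off*T.apply([0,1,0]),T
def where(peg,off=.016):
    p,r,s=cur(); c=p+r.apply([0,off,0])-FOOT[peg]
    y=r.apply([0,1,0]); print('s',(c@d).round(4),'delta',(-(c@u)).round(4),'lat',(c@yr).round(4),'tilt',np.degrees(np.arctan2(y@xr,-y[2])).round(1),'sidetilt',np.degrees(y@yr).round(1),'f',s['contact_force'].round(1),'q',s['qpos'].round(2),'open',s['opening'].round(3))
E
python3 - <<'E'
from peg import *
for s in(.12,.026): print(tcp('c',s,.009,33)[0].round(4))
p,T=tcp('c',.125,.009,33)
show([(p,T)])
E
```

```text
[0.4203 0.3066 0.2246]
[0.4611 0.3512 0.1526]
now [0.3501 0.3171 0.2875] jaw az -43.0 t 36.52 q [ 0.52 -0.2   2.02  0.    1.33  1.27]
 x1 ([-0.031, 0.049, 0.049], [-0.0, -0.005, 0.278])
 x1 ([-0.024, 0.053, 0.049], [-0.0, -0.005, 0.278])
 x1 ([-0.016, 0.056, 0.049], [-0.0, -0.005, 0.278])
 x1 ([-0.007, 0.057, 0.049], [-0.0, -0.005, 0.278])
->  [0.4181 0.3042 0.2284]
```

Request:
arm_command:
  steps:
    - {"hand": 0.4, "travel": [-0.031, 0, 0.049], "rotation": [0, 0, 0.278]}
    - {"hand": 0.4, "travel": [-0.028, 0, 0.049], "rotation": [0, 0, 0.278]}
    - {"hand": 0.4, "travel": [-0.03, 0, 0.049], "rotation": [0, 0, 0.278]}
    - {"hand": 0.4, "travel": [-0.03, 0, 0.03], "rotation": [0, 0, 0.2]}
    - {"hand": 0.4, "travel": [0, 0, 0], "rotation": [0, 0, 0]}
    - {"hand": 0.4, "travel": [0, 0, 0], "rotation": [0, 0, 0]}

```text
time: 37.28
eef_pos: [0.4081, 0.3033, 0.2766]
tcp_rot: [-0.105, 0.704, -0.55, 0.436]
contact_force: [-1.3, -0.2, -0.3]
opening: 0.68
```

```bash
python3 - <<'E'
from peg import *
where('c')
p,T=tcp('c',.125,.009,33)
show([(p,T)])
E
```

```text
Traceback (most recent call last):
  File "peg.py", line 14, in where
    y=r.apply([0,1,0]); print('s',(c@d).round(4),'delta',(-(c@u)).round(4),'lat',(c@yr).round(4),'tilt',np.degrees(np.arctan2(y@xr,-y[2])).round(1),'sidetilt',np.degrees(y@yr).round(1),'f',s['contact_force'].round(1),'q',s['qpos'].round(2),'open',s['opening'].round(3))
                                                                                                                                                                                                                                                       ^^^^^^^^^^^^^^^^^^
AttributeError: 'float' object has no attribute 'round'
```

```bash
sed -i "s/s\['opening'\].round(3)/round(s['opening'],3)/" peg.py; python3 - <<'E'
from peg import *
where('c')
p,T=tcp('c',.125,.009,33)
show([(p,T)])
im,d=snap("scene","s");cv2.imwrite('pics/s.png',cv2.resize(im[130:350,300:520],(600,600),interpolation=3))
E
```

```text
s 0.1668 delta -0.0154 lat 0.0069 tilt 29.9 sidetilt 0.4 f [-1.3 -0.2 -0.3] q [ 0.33 -0.36  2.22  0.33  0.84  0.91] open 0.68
now [0.4081 0.3033 0.2766] jaw az -43.1 t 37.27 q [ 0.33 -0.36  2.22  0.33  0.84  0.91]
 x1 ([0.058, 0.151, 0.025], [0.012, -0.03, 0.104])
->  [0.4181 0.3042 0.2284]
```

View pics/s.png

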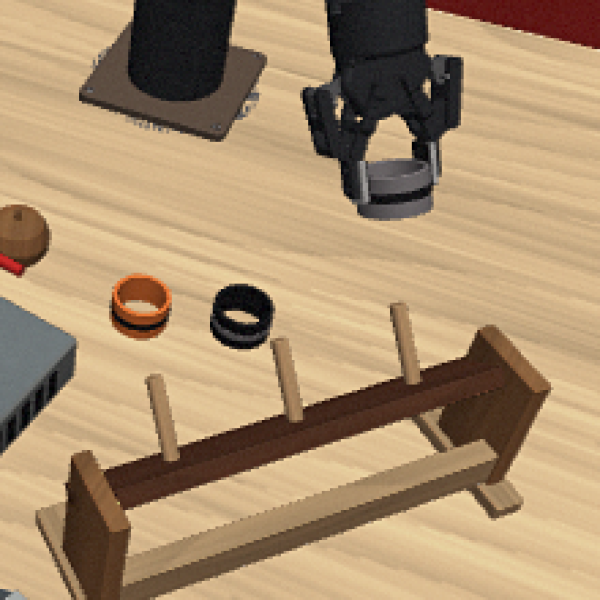

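The grey sleeve is held tilted, at (395,190), above and in front of the right-hand peg. Moving onto the peg's axis.

Request:
arm_command:
  steps:
    - {"hand": 0.4, "travel": [0.03, 0.07, 0.022], "rotation": [0.012, -0.02, 0.08]}
    - {"hand": 0.4, "travel": [0.028, 0.05, 0], "rotation": [0, 0, 0]}
    - {"hand": 0.4, "travel": [0, 0, 0], "rotation": [0, 0, 0]}
    - {"hand": 0.4, "travel": [0, 0, 0], "rotation": [0, 0, 0]}

```text
time: 37.83
eef_pos: [0.4151, 0.3037, 0.2363]
tcp_rot: [-0.094, 0.702, -0.542, 0.452]
contact_force: [0.1, 0.8, 0.4]
opening: 0.681
```

```bash
python3 - <<'E'
from peg import *
where('c')
p,T=tcp('c',.115,.009,33);p2,_=tcp('c',.026,.009,35)
show([(p,T),(p2,tool(35),5)])
E
```

```text
s 0.1327 delta 0.006 lat 0.0019 tilt 32.2 sidetilt 0.1 f [0.1 0.8 0.4] q [ 0.32 -0.32  2.27  0.41  0.73  0.81] open 0.681
now [0.4151 0.3037 0.2363] jaw az -42.5 t 37.83 q [ 0.32 -0.32  2.27  0.41  0.73  0.81]
 x1 ([0.003, 0.06, 0.006], [0.005, -0.003, 0.026])
->  [0.4224 0.309  0.2207]
 x1 ([-0.007, 0.059, -0.0], [-0.0, 0.0, 0.013])
 x3 ([-0.006, 0.059, -0.0], [-0.0, 0.0, 0.013])
 x1 ([-0.005, 0.059, -0.0], [-0.0, 0.0, 0.013])
->  [0.4608 0.3508 0.1522]
```

Request:
arm_command:
  steps:
    - {"hand": 0.4, "travel": [0, 0.055, 0.006], "rotation": [0, 0, 0.03]}
    - {"hand": 0.4, "travel": [-0.005, 0.059, 0], "rotation": [0, 0, 0.02]}
    - {"hand": 0.4, "travel": [-0.006, 0.05, 0], "rotation": [0, 0, 0.015]}
    - {"hand": 0.4, "travel": [0, 0, 0], "rotation": [0, 0, 0]}

```text
time: 38.33
eef_pos: [0.439, 0.3268, 0.2016]
tcp_rot: [-0.08, 0.702, -0.533, 0.465]
contact_force: [0.3, 0.4, -0.4]
opening: 0.683
```

```bash
python3 - <<'E'
from peg import *
where('c')
p2,_=tcp('c',.026,.009,35)
show([(p2,tool(35),3)])
im,d=snap("scene","t");cv2.imwrite('pics/t.png',cv2.resize(im[130:350,300:520],(600,600),interpolation=3))
E
```

```text
s 0.0846 delta 0.0022 lat -0.0002 tilt 34.6 sidetilt 0.0 f [ 0.3  0.4 -0.4] q [ 0.34 -0.19  2.25  0.5   0.59  0.73] open 0.683
now [0.439  0.3268 0.2016] jaw az -42.4 t 38.33 q [ 0.34 -0.19  2.25  0.5   0.59  0.73]
 x1 ([0.001, 0.066, -0.0], [0.0, 0.001, 0.004])
 x2 ([0.002, 0.066, -0.0], [0.0, 0.001, 0.004])
->  [0.4608 0.3508 0.1522]
```

View pics/t.png

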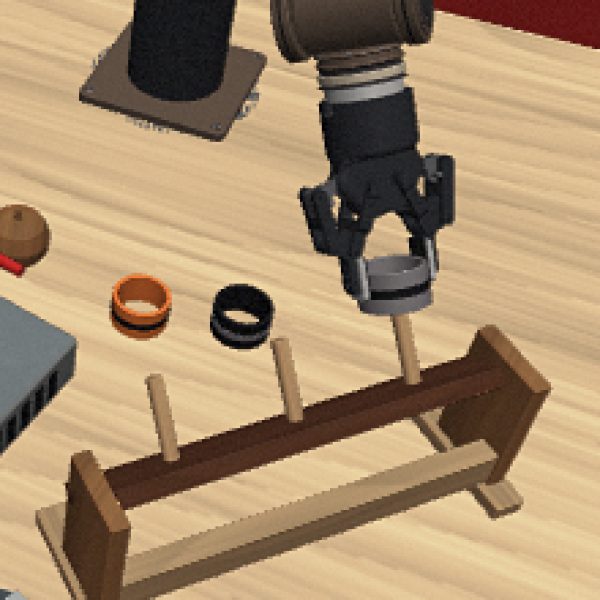

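The peg tip is entering the bore, well centred. Sliding on.

Request:
arm_command:
  steps:
    - {"hand": 0.4, "travel": [0.001, 0.055, 0], "rotation": [0, 0, 0]}
    - {"hand": 0.4, "travel": [0.002, 0.055, 0], "rotation": [0, 0, 0]}
    - {"hand": 0.4, "travel": [0.002, 0.045, 0], "rotation": [0, 0, 0]}
    - {"hand": 0.4, "travel": [0, 0.02, 0], "rotation": [0, 0, 0]}
    - {"hand": 0.4, "travel": [0, 0, 0], "rotation": [0, 0, 0]}

```text
time: 39.0
eef_pos: [0.4616, 0.3495, 0.1635]
tcp_rot: [-0.077, 0.701, -0.532, 0.469]
contact_force: [0.6, 0.1, -0.8]
opening: 0.683
```

```bash
python3 - <<'E'
from peg import *
where('c')
p2,_=tcp('c',.026,.014,35)
show([(p2,tool(35),1)])
E
```

```text
s 0.0349 delta 0.0021 lat -0.0015 tilt 35.1 sidetilt -0.2 f [ 0.6  0.1 -0.8] q [ 0.37 -0.05  2.21  0.57  0.48  0.67] open 0.683
now [0.4616 0.3495 0.1635] jaw az -42.4 t 39.0 q [ 0.37 -0.05  2.21  0.57  0.48  0.67]
 x1 ([0.037, 0.033, -0.005], [-0.006, 0.01, -0.005])
->  [0.4582 0.348  0.149 ]
```

Request:
arm_command:
  steps:
    - {"hand": 0.4, "travel": [0.02, 0.025, -0.005], "rotation": [0, 0, 0]}
    - {"hand": 0.4, "travel": [0.02, 0.012, 0], "rotation": [0, 0, 0]}
    - {"hand": 0.4, "travel": [0, 0, 0], "rotation": [0, 0, 0]}

```text
time: 39.38
eef_pos: [0.4582, 0.3478, 0.1474]
tcp_rot: [-0.076, 0.701, -0.532, 0.469]
contact_force: [0.1, 0.6, 0.3]
opening: 0.681
```

```bash
python3 - <<'E'
from peg import *
where('c')
E
```

```text
s 0.0248 delta 0.0151 lat -0.0002 tilt 35.2 sidetilt -0.2 f [0.1 0.6 0.3] q [ 0.37 -0.03  2.23  0.61  0.45  0.62] open 0.681
```

Request:
arm_command:
  steps:
    - {"hand": 0.9, "travel": [0, 0, 0], "rotation": [0, 0, 0]}
    - {"hand": 0.9, "travel": [0, 0, 0], "rotation": [0, 0, 0]}
    - {"hand": 0.9, "travel": [0, 0, 0], "rotation": [0, 0, 0]}
    - {"hand": 0.9, "travel": [0.003, -0.06, 0], "rotation": [0, 0, 0]}
    - {"hand": 0.9, "travel": [0.003, -0.1, 0], "rotation": [0, 0, 0]}
    - {"hand": 0.9, "travel": [0.003, -0.15, 0], "rotation": [0, 0, 0]}
    - {"hand": 0.9, "travel": [0.003, -0.1, 0], "rotation": [0, 0, 0]}
    - {"hand": 0.9, "travel": [0, 0, 0], "rotation": [0, 0, 0]}

```text
time: 40.38
eef_pos: [0.4073, 0.2923, 0.25]
tcp_rot: [-0.075, 0.7, -0.532, 0.47]
contact_force: [0.4, 0.7, 0.9]
opening: 0.897
```

```bash
python3 - <<'E'
from peg import *
where('c')
im,dd=snap("scene","v");cv2.imwrite('pics/v.png',cv2.resize(im[130:350,300:520],(600,600),interpolation=3))
W=cloud("scene",dd);adapt(W)
P=sel(W,FOOT['c'][:2],.09,.06,.2)
show([((.376,.2073,.20),down(-42.9))])
E
```

```text
s 0.1518 delta 0.0068 lat -0.0002 tilt 35.3 sidetilt -0.3 f [0.4 0.7 0.9] q [ 0.28 -0.39  2.31  0.46  0.73  0.75] open 0.897
orange 122 [0.4097 0.1107]
black 127 [0.3761 0.2076]
grey few 0
now [0.407  0.2924 0.2485] jaw az -42.4 t 40.42 q [ 0.28 -0.39  2.32  0.46  0.73  0.75]
 x1 ([0.08, -0.007, 0.028], [-0.002, 0.005, -0.293])
 x1 ([0.081, 0.005, 0.029], [-0.002, 0.005, -0.293])
 x1 ([0.079, 0.018, 0.029], [-0.002, 0.005, -0.293])
 x1 ([0.075, 0.029, 0.029], [-0.002, 0.005, -0.293])
->  [0.376  0.2073 0.2   ]
```

View pics/v.png

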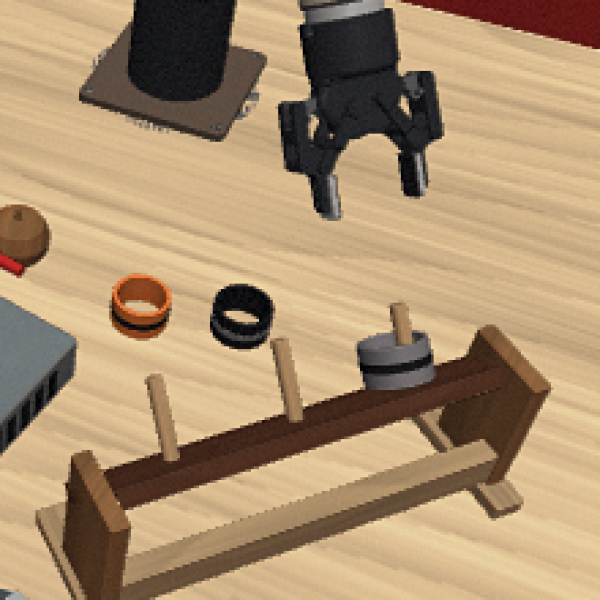

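The grey sleeve hangs on peg c against the plank, at (397,360). Next is black at (0.376,0.2075).

Request:
arm_command:
  steps:
    - {"hand": 0.9, "travel": [0.07, -0.007, 0.026], "rotation": [0, 0, -0.293]}
    - {"hand": 0.9, "travel": [0.07, 0.005, 0.026], "rotation": [0, 0, -0.293]}
    - {"hand": 0.9, "travel": [0.07, 0.005, 0.026], "rotation": [0, 0, -0.293]}
    - {"hand": 0.9, "travel": [0.05, 0.01, 0.02], "rotation": [0, 0, -0.22]}
    - {"hand": 0.9, "travel": [0, 0, 0], "rotation": [0, 0, 0]}
    - {"hand": 0.9, "travel": [0, 0, 0], "rotation": [0, 0, 0]}

```text
time: 41.18
eef_pos: [0.3787, 0.2195, 0.2051]
tcp_rot: [-0.283, 0.649, -0.644, 0.29]
contact_force: [-0.1, -0.1, 0.3]
opening: 0.9
```

```bash
python3 - <<'E'
from peg import *
show([((.376,.2075,.11),down(-42.9))])
im,dd=snap("scene","w");W=cloud("scene",dd);adapt(W)
E
```

```text
now [0.3787 0.2195 0.2051] jaw az -42.2 t 41.17 q [ 0.29 -0.22  2.19  0.01  1.16  1.02]
 x1 ([0.02, 0.158, 0.01], [0.002, 0.011, -0.011])
 x1 ([0.019, 0.158, 0.01], [0.002, 0.011, -0.011])
->  [0.376  0.2075 0.11  ]
orange 118 [0.4101 0.1103]
black 131 [0.3767 0.2076]
grey few 0
```

Request:
arm_command:
  steps:
    - {"hand": 0.9, "travel": [0.019, 0.12, 0.01], "rotation": [0, 0.01, -0.011]}
    - {"hand": 0.9, "travel": [0.018, 0.12, 0.01], "rotation": [0, 0.01, -0.011]}
    - {"hand": 0.9, "travel": [0, 0.06, 0], "rotation": [0, 0, 0]}
    - {"hand": 0.9, "travel": [0, 0, 0], "rotation": [0, 0, 0]}
    - {"hand": 0.9, "travel": [0, 0, 0], "rotation": [0, 0, 0]}

```text
time: 41.85
eef_pos: [0.3767, 0.2089, 0.1146]
tcp_rot: [-0.28, 0.649, -0.647, 0.286]
contact_force: [-0.0, 0.1, 0.4]
opening: 0.904
```

```bash
python3 - <<'E'
from peg import *
show([((.376,.2075,.032),down(-42.9),1)])
E
```

```text
now [0.3767 0.2089 0.1146] jaw az -42.8 t 41.85 q [ 0.27 -0.1   2.27  0.01  0.96  1.01]
 x1 ([0.008, 0.275, 0.001], [-0.001, 0.002, -0.017])
->  [0.376  0.2075 0.032 ]
```

Request:
arm_command:
  steps:
    - {"hand": 0.9, "travel": [0.006, 0.08, 0], "rotation": [0, 0, -0.017]}
    - {"hand": 0.9, "travel": [0, 0.08, 0], "rotation": [0, 0, 0]}
    - {"hand": 0.9, "travel": [0, 0.05, 0], "rotation": [0, 0, 0]}
    - {"hand": 0.9, "travel": [0, 0.02, 0], "rotation": [0, 0, 0]}
    - {"hand": 0.9, "travel": [0, 0, 0], "rotation": [0, 0, 0]}

```text
time: 42.48
eef_pos: [0.381, 0.2097, 0.0498]
tcp_rot: [0.278, -0.647, 0.649, -0.288]
contact_force: [-0.3, 0.2, -1.0]
opening: 0.898
```

```bash
python3 - <<'E'
from peg import *
show([((.376,.2075,.033),down(-42.9),1)])
im,dd=snap("scene","x");cv2.imwrite('pics/x.png',cv2.resize(im[130:330,280:480],(600,600),interpolation=3))
E
```

```text
now [0.381  0.2097 0.0498] jaw az -42.8 t 42.48 q [0.27 0.04 2.29 0.   0.8  1.02]
 x1 ([0.018, 0.056, -0.008], [-0.014, 0.003, -0.024])
->  [0.376  0.2075 0.033 ]
```

View pics/x.png

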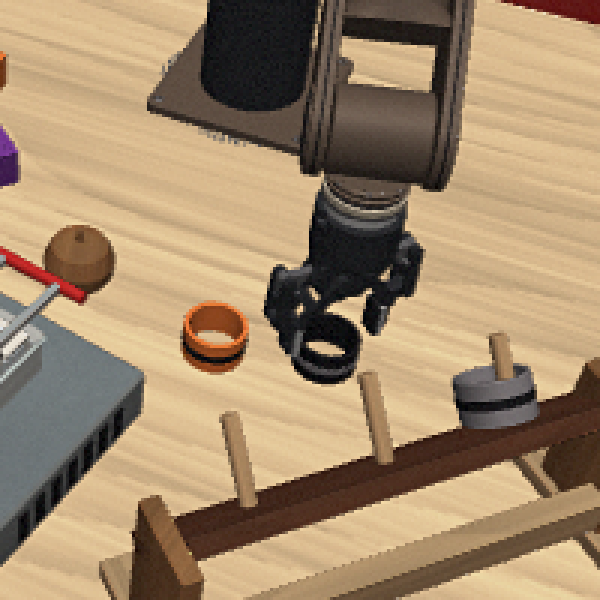

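Request:
arm_command:
  steps:
    - {"hand": 0.9, "travel": [0.018, 0.025, -0.008], "rotation": [-0.014, 0, -0.024]}
    - {"hand": 0.9, "travel": [0, 0.03, 0], "rotation": [0, 0, 0]}
    - {"hand": 0.9, "travel": [0, 0, 0], "rotation": [0, 0, 0]}
    - {"hand": 0.9, "travel": [0, 0, 0], "rotation": [0, 0, 0]}

```text
time: 43.02
eef_pos: [0.3765, 0.2076, 0.0336]
tcp_rot: [0.282, -0.648, 0.648, -0.284]
contact_force: [-0.6, 0.1, 0.0]
opening: 0.898
```

```bash
python3 - <<'E'
from peg import *
show([((.376,.2075,.033),down(-42.9),1)]);print(cur()[2]['contact_force'])
E
```

```text
now [0.3765 0.2076 0.0336] jaw az -42.8 t 43.02 q [ 0.27  0.07  2.3  -0.    0.77  1.01]
 x1 ([0.001, 0.002, -0.001], [-0.003, 0.004, -0.003])
->  [0.376  0.2075 0.033 ]
[-0.648508    0.13323226  0.04114383]
```

Request:
arm_command:
  steps:
    - {"hand": 0.4, "travel": [0, 0, 0], "rotation": [0, 0, 0]}
    - {"hand": 0.4, "travel": [0, 0, 0], "rotation": [0, 0, 0]}
    - {"hand": 0.4, "travel": [0, 0, 0], "rotation": [0, 0, 0]}
    - {"hand": 0.4, "travel": [0, 0, 0], "rotation": [0, 0, 0]}
    - {"hand": 0.4, "travel": [0, -0.06, 0], "rotation": [0, 0, 0]}
    - {"hand": 0.4, "travel": [0, -0.12, 0], "rotation": [0, 0, 0]}
    - {"hand": 0.4, "travel": [0, -0.18, 0], "rotation": [0, 0, 0]}
    - {"hand": 0.4, "travel": [0, -0.18, 0], "rotation": [0, 0, 0]}
    - {"hand": 0.4, "travel": [0, -0.18, 0], "rotation": [0, 0, 0]}
    - {"hand": 0.4, "travel": [0, -0.12, 0], "rotation": [0, 0, 0]}
    - {"hand": 0.4, "travel": [0, 0, 0], "rotation": [0, 0, 0]}
  grip_force: 30

```text
time: 44.4
eef_pos: [0.3745, 0.207, 0.2918]
tcp_rot: [0.283, -0.648, 0.648, -0.283]
contact_force: [0.3, -0.5, -0.1]
opening: 0.691
```

```bash
python3 - <<'E'
from peg import *
where('b')
p,T=tcp('b',.13,.006,34)
q=p.copy();q[2]=.30
show([(q,T),(p,T)])
E
```

```text
s 0.2422 delta 0.0541 lat 0.0814 tilt -0.0 sidetilt -0.0 f [ 0.3 -0.5 -0.1] q [ 0.27 -0.32  2.11 -0.    1.35  1.01] open 0.691
now [0.3745 0.207  0.2918] jaw az -42.8 t 44.4 q [ 0.27 -0.32  2.11 -0.    1.35  1.01]
 x1 ([-0.084, -0.007, 0.067], [-0.001, -0.002, 0.284])
 x1 ([-0.084, 0.006, 0.068], [-0.001, -0.002, 0.284])
 x1 ([-0.082, 0.018, 0.068], [-0.001, -0.002, 0.284])
 x1 ([-0.078, 0.03, 0.068], [-0.001, -0.002, 0.284])
->  [0.5021 0.2257 0.3   ]
 x2 ([0.062, 0.091, 0.0], [0.0, 0.0, 0.0])
->  [0.5021 0.2257 0.234 ]
```

Request:
arm_command:
  steps:
    - {"hand": 0.4, "travel": [-0.084, -0.01, 0.067], "rotation": [0, 0, 0.284]}
    - {"hand": 0.4, "travel": [-0.084, 0, 0.067], "rotation": [0, 0, 0.284]}
    - {"hand": 0.4, "travel": [-0.082, 0.01, 0.067], "rotation": [0, 0, 0.284]}
    - {"hand": 0.4, "travel": [-0.07, 0.02, 0.06], "rotation": [0, 0, 0.26]}
    - {"hand": 0.4, "travel": [0, 0, 0], "rotation": [0, 0, 0]}
    - {"hand": 0.4, "travel": [0, 0, 0], "rotation": [0, 0, 0]}

```text
time: 45.15
eef_pos: [0.4955, 0.2239, 0.2938]
tcp_rot: [-0.086, 0.706, -0.537, 0.454]
contact_force: [-0.1, -0.1, 0.1]
opening: 0.691
```

```bash
python3 - <<'E'
from peg import *
where('b')
p,T=tcp('b',.12,.006,34)
show([(p,T)])
E
```

```text
s 0.1795 delta -0.0278 lat 0.0037 tilt 33.3 sidetilt 0.3 f [-0.1 -0.1  0.1] q [ 0.08 -0.27  2.14  0.51  0.9   0.58] open 0.691
now [0.4955 0.2239 0.2938] jaw az -42.9 t 45.15 q [ 0.08 -0.27  2.14  0.51  0.9   0.58]
 x2 ([0.045, 0.105, 0.007], [0.005, -0.011, 0.012])
->  [0.5064 0.2304 0.2263]
```

Request:
arm_command:
  steps:
    - {"hand": 0.4, "travel": [0.045, 0.08, 0.007], "rotation": [0.005, -0.011, 0.03]}
    - {"hand": 0.4, "travel": [0.04, 0.07, 0.005], "rotation": [0, 0, 0.02]}
    - {"hand": 0.4, "travel": [0.01, 0.02, 0], "rotation": [0, 0, 0]}
    - {"hand": 0.4, "travel": [0, 0, 0], "rotation": [0, 0, 0]}
    - {"hand": 0.4, "travel": [0, 0, 0], "rotation": [0, 0, 0]}

```text
time: 45.78
eef_pos: [0.4992, 0.2275, 0.2351]
tcp_rot: [-0.08, 0.704, -0.531, 0.464]
contact_force: [0.2, -0.6, -0.1]
opening: 0.691
```

```bash
python3 - <<'E'
from peg import *
where('b')
p,T=tcp('b',.085,.006,35)
p2,T=tcp('b',.028,.006,35)
show([(p,T,2),(p2,T,3)])
im,dd=snap("scene","y");cv2.imwrite('pics/y.png',cv2.resize(im[130:330,280:480],(600,600),interpolation=3))
E
```

```text
s 0.1312 delta 0.0056 lat 0.0034 tilt 34.6 sidetilt 0.3 f [ 0.2 -0.6 -0.1] q [ 0.08 -0.21  2.2   0.59  0.78  0.46] open 0.691
now [0.4992 0.2275 0.2351] jaw az -42.4 t 45.77 q [ 0.08 -0.21  2.2   0.59  0.78  0.46]
 x2 ([-0.006, 0.077, 0.006], [0.005, -0.001, 0.006])
->  [0.5215 0.2469 0.1994]
 x3 ([-0.006, 0.063, -0.0], [0.0, 0.0, 0.0])
->  [0.5462 0.2739 0.1557]
```

View pics/y.png

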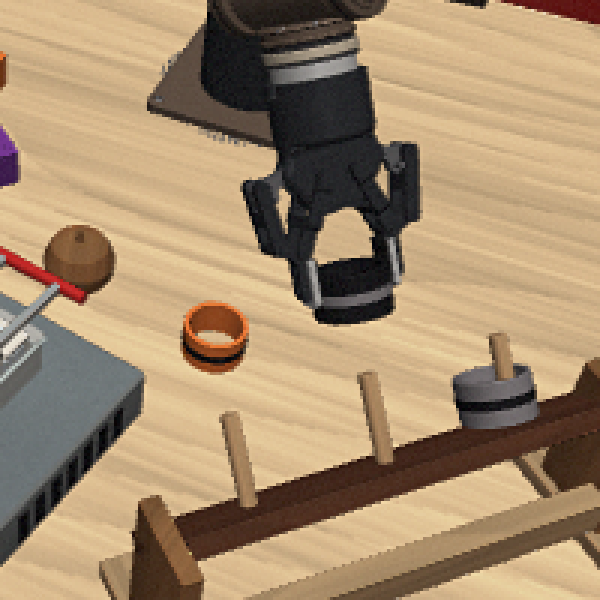

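The black sleeve is on the peg b axis, with the peg tip at (370,375). Moving on, then checking.

Request:
arm_command:
  steps:
    - {"hand": 0.4, "travel": [-0.006, 0.065, 0.006], "rotation": [0, 0, 0.006]}
    - {"hand": 0.4, "travel": [-0.006, 0.065, 0.006], "rotation": [0, 0, 0.006]}
    - {"hand": 0.4, "travel": [-0.006, 0.06, 0], "rotation": [0, 0, 0]}
    - {"hand": 0.4, "travel": [-0.006, 0.03, 0], "rotation": [0, 0, 0]}
    - {"hand": 0.4, "travel": [0, 0, 0], "rotation": [0, 0, 0]}

```text
time: 46.45
eef_pos: [0.5354, 0.2588, 0.1907]
tcp_rot: [-0.075, 0.702, -0.53, 0.47]
contact_force: [-0.1, -0.2, -0.3]
opening: 0.691
```

```bash
python3 - <<'E'
from peg import *
where('b')
p2,T=tcp('b',.026,.012,35)
show([(p2,T,3)])
im,dd=snap("scene","z");cv2.imwrite('pics/z.png',cv2.resize(im[130:330,280:480],(600,600),interpolation=3))
E
```

```text
s 0.0667 delta -0.0025 lat -0.0022 tilt 35.5 sidetilt -0.0 f [-0.1 -0.2 -0.3] q [ 0.14 -0.04  2.14  0.66  0.64  0.41] open 0.691
now [0.5354 0.2588 0.1907] jaw az -42.4 t 46.45 q [ 0.14 -0.04  2.14  0.66  0.64  0.41]
 x3 ([0.012, 0.046, -0.003], [-0.0, 0.002, -0.005])
->  [0.544  0.2714 0.1503]
```

View pics/z.png

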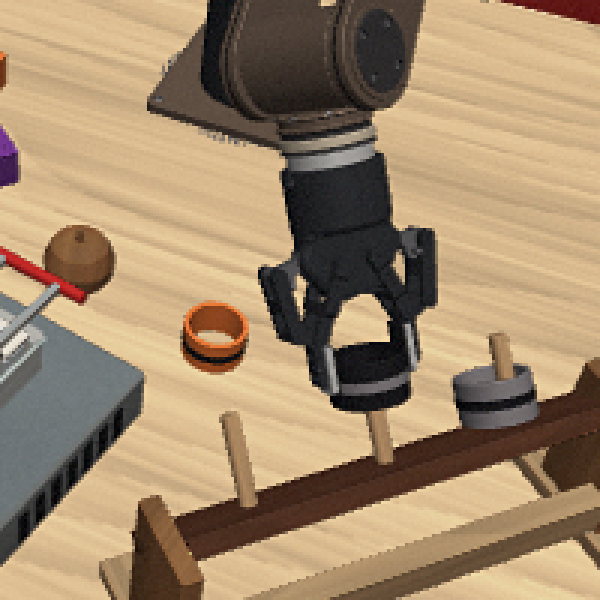

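Request:
arm_command:
  steps:
    - {"hand": 0.4, "travel": [0.01, 0.045, -0.003], "rotation": [0, 0, 0]}
    - {"hand": 0.4, "travel": [0.013, 0.045, -0.003], "rotation": [0, 0, 0]}
    - {"hand": 0.4, "travel": [0.018, 0.035, 0], "rotation": [0, 0, 0]}
    - {"hand": 0.4, "travel": [0.01, 0.015, 0], "rotation": [0, 0, 0]}
    - {"hand": 0.4, "travel": [0, 0, 0], "rotation": [0, 0, 0]}

```text
time: 47.12
eef_pos: [0.5434, 0.2694, 0.1467]
tcp_rot: [-0.073, 0.702, -0.53, 0.47]
contact_force: [0.3, 2.0, 0.9]
opening: 0.691
```

```bash
python3 - <<'E'
from peg import *
where('b')
p2,T=tcp('b',.025,.014,35)
show([(p2,T,1)])
E
```

```text
s 0.0245 delta 0.0156 lat -0.001 tilt 35.7 sidetilt -0.1 f [0.3 2.  0.9] q [0.16 0.06 2.14 0.75 0.56 0.32] open 0.691
now [0.5434 0.2694 0.1467] jaw az -42.4 t 47.12 q [0.16 0.06 2.14 0.75 0.56 0.32]
 x1 ([-0.006, -0.002, -0.003], [-0.005, 0.006, -0.022])
->  [0.5434 0.2708 0.1483]
```

Request:
arm_command:
  steps:
    - {"hand": 0.9, "travel": [0, 0, 0], "rotation": [0, 0, 0]}
    - {"hand": 0.9, "travel": [0, 0, 0], "rotation": [0, 0, 0]}
    - {"hand": 0.9, "travel": [0, 0, 0], "rotation": [0, 0, 0]}
    - {"hand": 0.9, "travel": [0.003, -0.06, 0], "rotation": [0, 0, 0]}
    - {"hand": 0.9, "travel": [0.003, -0.1, 0], "rotation": [0, 0, 0]}
    - {"hand": 0.9, "travel": [0.003, -0.15, 0], "rotation": [0, 0, 0]}
    - {"hand": 0.9, "travel": [0.003, -0.13, 0], "rotation": [0, 0, 0]}
    - {"hand": 0.9, "travel": [0, 0, 0], "rotation": [0, 0, 0]}

```text
time: 48.12
eef_pos: [0.4877, 0.2085, 0.2557]
tcp_rot: [-0.073, 0.701, -0.531, 0.471]
contact_force: [0.8, -0.3, -0.2]
opening: 0.901
```

```bash
python3 - <<'E'
from peg import *
where('b')
im,dd=snap("scene","aa");cv2.imwrite('pics/aa.png',cv2.resize(im[130:330,280:480],(600,600),interpolation=3))
W=cloud("scene",dd);adapt(W)
show([((.4102,.1107,.24),down(-42.9))])
E
```

```text
s 0.161 delta 0.0088 lat -0.0011 tilt 35.6 sidetilt -0.3 f [ 0.8 -0.3 -0.2] q [ 0.03 -0.28  2.23  0.6   0.83  0.44] open 0.901
orange 115 [0.4102 0.1111]
black few 0
grey few 0
now [0.4872 0.2088 0.2539] jaw az -42.4 t 48.17 q [ 0.03 -0.28  2.23  0.6   0.83  0.44]
 x1 ([0.091, -0.051, 0.008], [-0.001, 0.005, -0.296])
 x1 ([0.098, -0.036, 0.008], [-0.001, 0.005, -0.296])
 x1 ([0.102, -0.021, 0.008], [-0.001, 0.005, -0.296])
 x1 ([0.104, -0.005, 0.008], [-0.001, 0.005, -0.296])
->  [0.4102 0.1107 0.24  ]
```

View pics/aa.png

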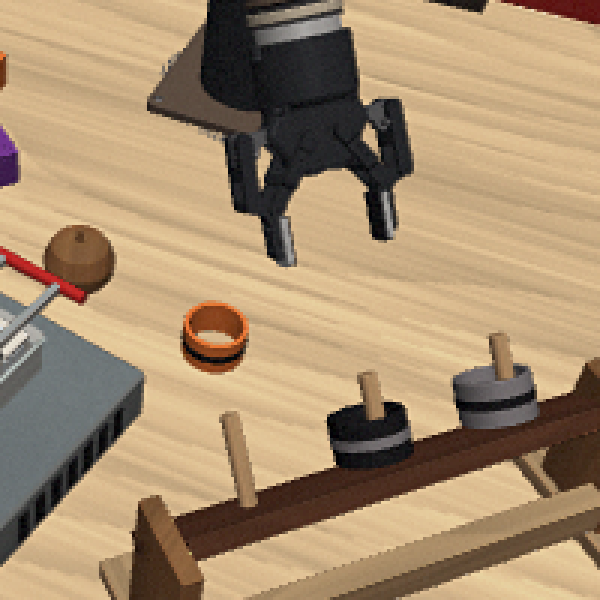

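Black is hung on peg b at (370,435). Orange is still at (0.410,0.111).

Request:
arm_command:
  steps:
    - {"hand": 0.9, "travel": [0.08, -0.051, 0.008], "rotation": [0, 0, -0.296]}
    - {"hand": 0.9, "travel": [0.085, -0.036, 0.008], "rotation": [0, 0, -0.296]}
    - {"hand": 0.9, "travel": [0.09, -0.021, 0.008], "rotation": [0, 0, -0.296]}
    - {"hand": 0.9, "travel": [0.08, 0, 0.005], "rotation": [0, 0, -0.24]}
    - {"hand": 0.9, "travel": [0.02, 0, 0], "rotation": [0, 0, 0]}
    - {"hand": 0.9, "travel": [0, 0, 0], "rotation": [0, 0, 0]}
    - {"hand": 0.9, "travel": [0, 0, 0], "rotation": [0, 0, 0]}

```text
time: 49.05
eef_pos: [0.4126, 0.1183, 0.2355]
tcp_rot: [-0.286, 0.65, -0.644, 0.286]
contact_force: [-0.5, -0.1, 0.4]
opening: 0.9
```

```bash
python3 - <<'E'
from peg import *
im,dd=snap("scene","ab");W=cloud("scene",dd);adapt(W)
show([((.4102,.1107,.12),down(-42.9))])
E
```

```text
orange 126 [0.4093 0.1109]
black few 0
grey few 0
now [0.4125 0.1183 0.2355] jaw az -42.3 t 49.1 q [ 0.04 -0.27  2.17  0.01  1.24  0.77]
 x1 ([0.012, 0.192, 0.007], [0.008, 0.01, -0.002])
 x1 ([0.012, 0.192, 0.006], [0.008, 0.01, -0.002])
->  [0.4102 0.1107 0.12  ]
```

Request:
arm_command:
  steps:
    - {"hand": 0.9, "travel": [0.011, 0.14, 0.006], "rotation": [0.008, 0.01, 0]}
    - {"hand": 0.9, "travel": [0.011, 0.14, 0.006], "rotation": [0.008, 0.01, 0]}
    - {"hand": 0.9, "travel": [0, 0.1, 0], "rotation": [0, 0, 0]}
    - {"hand": 0.9, "travel": [0, 0.04, 0], "rotation": [0, 0, 0]}
    - {"hand": 0.9, "travel": [0, 0, 0], "rotation": [0, 0, 0]}
    - {"hand": 0.9, "travel": [0, 0, 0], "rotation": [0, 0, 0]}

```text
time: 49.85
eef_pos: [0.4144, 0.1121, 0.1099]
tcp_rot: [0.277, -0.648, 0.649, -0.287]
contact_force: [-0.1, 0.1, -0.1]
opening: 0.897
```

```bash
python3 - <<'E'
from peg import *
show([((.4102,.1108,.033),down(-42.9),1)])
E
```

```text
now [0.4144 0.1121 0.1099] jaw az -42.9 t 49.85 q [ 0.02 -0.09  2.28  0.    0.94  0.77]
 x1 ([0.016, 0.256, -0.009], [-0.013, -0.0, -0.024])
->  [0.4102 0.1108 0.033 ]
```

Request:
arm_command:
  steps:
    - {"hand": 0.9, "travel": [0.016, 0.08, -0.009], "rotation": [-0.013, 0, -0.024]}
    - {"hand": 0.9, "travel": [0, 0.07, 0], "rotation": [0, 0, 0]}
    - {"hand": 0.9, "travel": [0, 0.04, 0], "rotation": [0, 0, 0]}
    - {"hand": 0.9, "travel": [0, 0.02, 0], "rotation": [0, 0, 0]}
    - {"hand": 0.9, "travel": [0, 0, 0], "rotation": [0, 0, 0]}

```text
time: 50.48
eef_pos: [0.4159, 0.111, 0.0519]
tcp_rot: [0.278, -0.646, 0.65, -0.287]
contact_force: [0.2, -0.4, -0.2]
opening: 0.898
```

```bash
python3 - <<'E'
from peg import *
show([((.4102,.1108,.033),down(-42.9),1)])
E
```

```text
now [0.4159 0.111  0.0519] jaw az -42.9 t 50.48 q [ 0.02  0.03  2.3  -0.    0.8   0.77]
 x1 ([0.014, 0.063, -0.014], [-0.02, 0.001, -0.02])
->  [0.4102 0.1108 0.033 ]
```

Request:
arm_command:
  steps:
    - {"hand": 0.9, "travel": [0.014, 0.03, -0.014], "rotation": [-0.02, 0, -0.02]}
    - {"hand": 0.9, "travel": [0, 0.032, 0], "rotation": [0, 0, 0]}
    - {"hand": 0.9, "travel": [0, 0, 0], "rotation": [0, 0, 0]}
    - {"hand": 0.9, "travel": [0, 0, 0], "rotation": [0, 0, 0]}

```text
time: 50.98
eef_pos: [0.4106, 0.1108, 0.033]
tcp_rot: [0.282, -0.648, 0.648, -0.283]
contact_force: [1.1, -1.2, -0.1]
opening: 0.897
```

```bash
python3 - <<'E'
from peg import *
show([((.4102,.1108,.033),down(-42.9),1)]);print(cur()[2]['contact_force'])
im,dd=snap("scene","ac");cv2.imwrite('pics/ac.png',cv2.resize(im[130:330,280:480],(600,600),interpolation=3))
E
```

```text
now [0.4106 0.1108 0.033 ] jaw az -42.9 t 50.98 q [ 0.02  0.07  2.31 -0.    0.77  0.77]
 x1 ([0.001, 0.0, -0.001], [-0.002, 0.001, -0.001])
->  [0.4102 0.1108 0.033 ]
[ 1.06681892 -1.22445724 -0.11409222]
```

View pics/ac.png

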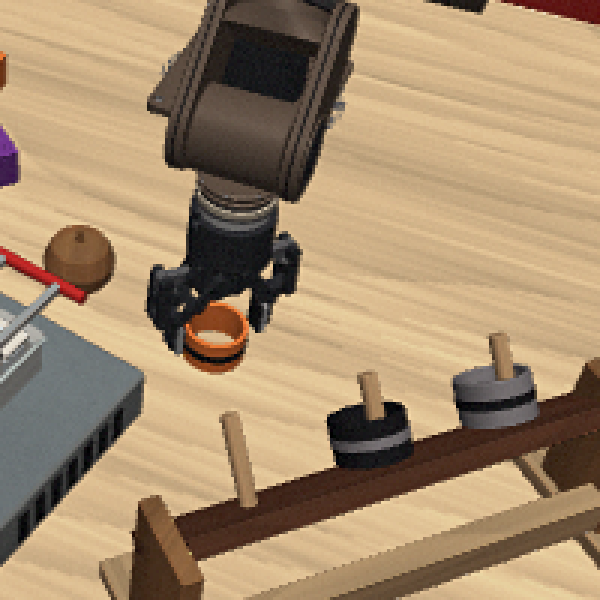

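The fingers straddle the orange sleeve, at (215,335). I'll close and lift.

Request:
arm_command:
  steps:
    - {"hand": 0.4, "travel": [0, 0, 0], "rotation": [0, 0, 0]}
    - {"hand": 0.4, "travel": [0, 0, 0], "rotation": [0, 0, 0]}
    - {"hand": 0.4, "travel": [0, 0, 0], "rotation": [0, 0, 0]}
    - {"hand": 0.4, "travel": [0, 0, 0], "rotation": [0, 0, 0]}
    - {"hand": 0.4, "travel": [0, -0.06, 0], "rotation": [0, 0, 0]}
    - {"hand": 0.4, "travel": [0, -0.12, 0], "rotation": [0, 0, 0]}
    - {"hand": 0.4, "travel": [0, -0.18, 0], "rotation": [0, 0, 0]}
    - {"hand": 0.4, "travel": [0, -0.18, 0], "rotation": [0, 0, 0]}
    - {"hand": 0.4, "travel": [0, -0.18, 0], "rotation": [0, 0, 0]}
    - {"hand": 0.4, "travel": [0, -0.12, 0], "rotation": [0, 0, 0]}
    - {"hand": 0.4, "travel": [0, 0, 0], "rotation": [0, 0, 0]}
  grip_force: 30

```text
time: 52.4
eef_pos: [0.4088, 0.1107, 0.2915]
tcp_rot: [-0.283, 0.648, -0.648, 0.282]
contact_force: [-0.4, -0.6, -0.0]
opening: 0.694
```

```bash
python3 - <<'E'
from peg import *
where('a')
p,T=tcp('a',.13,.006,34)
q=p.copy();q[2]=.30
show([(q,T),(p,T)])
E
```

```text
s 0.2727 delta 0.0909 lat 0.1061 tilt -0.1 sidetilt 0.0 f [-0.4 -0.6 -0. ] q [ 0.02 -0.33  2.12 -0.    1.35  0.77] open 0.694
now [0.4088 0.1107 0.2915] jaw az -42.9 t 52.4 q [ 0.02 -0.33  2.12 -0.    1.35  0.77]
 x1 ([-0.124, -0.007, 0.088], [-0.001, -0.003, 0.284])
 x1 ([-0.123, 0.011, 0.088], [-0.001, -0.003, 0.284])
 x1 ([-0.12, 0.029, 0.088], [-0.001, -0.003, 0.284])
 x1 ([-0.114, 0.047, 0.088], [-0.001, -0.003, 0.284])
->  [0.5869 0.148  0.3   ]
 x2 ([0.062, 0.091, 0.0], [0.0, 0.0, 0.0])
->  [0.5869 0.148  0.234 ]
```

Request:
arm_command:
  steps:
    - {"hand": 0.4, "travel": [-0.124, -0.01, 0.088], "rotation": [0, 0, 0.284]}
    - {"hand": 0.4, "travel": [-0.123, 0.005, 0.088], "rotation": [0, 0, 0.284]}
    - {"hand": 0.4, "travel": [-0.12, 0.02, 0.088], "rotation": [0, 0, 0.284]}
    - {"hand": 0.4, "travel": [-0.1, 0.03, 0.075], "rotation": [0, 0, 0.25]}
    - {"hand": 0.4, "travel": [0, 0, 0], "rotation": [0, 0, 0]}
    - {"hand": 0.4, "travel": [0, 0, 0], "rotation": [0, 0, 0]}

```text
time: 53.15
eef_pos: [0.579, 0.1456, 0.295]
tcp_rot: [-0.086, 0.707, -0.537, 0.452]
contact_force: [-0.3, -0.0, -0.4]
opening: 0.696
```

```bash
python3 - <<'E'
from peg import *
where('a')
p,T=tcp('a',.12,.006,34)
show([(p,T)])
E
```

```text
s 0.1813 delta -0.0276 lat 0.0043 tilt 33.2 sidetilt 0.4 f [-0.3 -0.  -0.4] q [-0.09 -0.11  2.    0.57  0.97  0.4 ] open 0.696
now [0.579  0.1456 0.295 ] jaw az -43.0 t 53.15 q [-0.09 -0.11  2.    0.57  0.97  0.4 ]
 x2 ([0.044, 0.108, 0.008], [0.007, -0.014, 0.014])
->  [0.5912 0.1528 0.2263]
```

Request:
arm_command:
  steps:
    - {"hand": 0.4, "travel": [0.042, 0.08, 0.01], "rotation": [0.005, -0.014, 0.03]}
    - {"hand": 0.4, "travel": [0.038, 0.07, 0.01], "rotation": [0.005, -0.01, 0.02]}
    - {"hand": 0.4, "travel": [0.01, 0.03, 0], "rotation": [0, 0, 0]}
    - {"hand": 0.4, "travel": [0, 0, 0], "rotation": [0, 0, 0]}
    - {"hand": 0.4, "travel": [0, 0, 0], "rotation": [0, 0, 0]}

```text
time: 53.78
eef_pos: [0.5853, 0.1493, 0.2338]
tcp_rot: [-0.081, 0.703, -0.532, 0.464]
contact_force: [0.1, -0.4, 1.1]
opening: 0.693
```

```bash
python3 - <<'E'
from peg import *
where('a')
p,T=tcp('a',.075,.006,35)
show([(p,T,2)])
im,dd=snap("scene","ad");cv2.imwrite('pics/ad.png',cv2.resize(im[130:330,280:480],(600,600),interpolation=3))
E
```

```text
s 0.1299 delta 0.0061 lat 0.002 tilt 34.5 sidetilt 0.2 f [ 0.1 -0.4  1.1] q [-0.09 -0.03  2.05  0.65  0.85  0.28] open 0.693
now [0.5853 0.1493 0.2338] jaw az -42.3 t 53.77 q [-0.09 -0.03  2.05  0.65  0.85  0.28]
 x1 ([-0.009, 0.091, 0.004], [0.003, 0.001, 0.008])
 x1 ([-0.008, 0.091, 0.003], [0.003, 0.001, 0.008])
->  [0.6106 0.1739 0.1917]
```

View pics/ad.png

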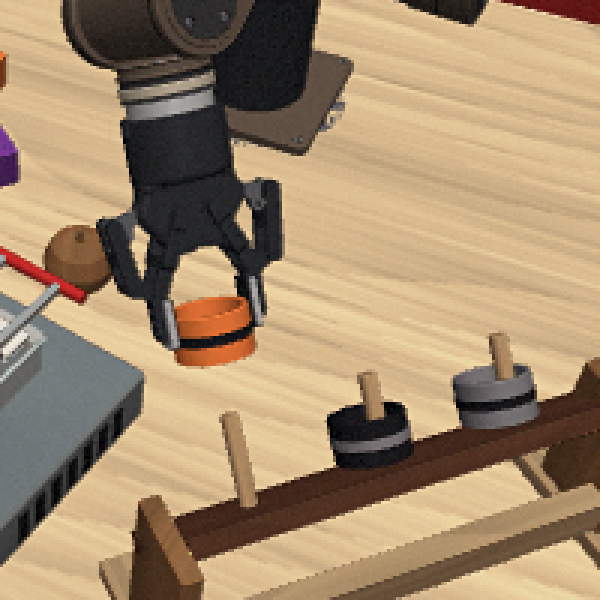

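The orange sleeve is lined up above the peg a tip, at (230,412). Sliding on.

Request:
arm_command:
  steps:
    - {"hand": 0.4, "travel": [-0.003, 0.065, 0.004], "rotation": [0, 0, 0.006]}
    - {"hand": 0.4, "travel": [-0.003, 0.065, 0.004], "rotation": [0, 0, 0]}
    - {"hand": 0.4, "travel": [-0.003, 0.06, 0], "rotation": [0, 0, 0]}
    - {"hand": 0.4, "travel": [0, 0.03, 0], "rotation": [0, 0, 0]}
    - {"hand": 0.4, "travel": [0, 0, 0], "rotation": [0, 0, 0]}

```text
time: 54.45
eef_pos: [0.6174, 0.1781, 0.1852]
tcp_rot: [-0.078, 0.701, -0.532, 0.468]
contact_force: [-0.5, 0.4, -0.9]
opening: 0.695
```

```bash
python3 - <<'E'
from peg import *
where('a')
p2,T=tcp('a',.025,.013,35)
show([(p2,T,3)])
im,dd=snap("scene","ae");cv2.imwrite('pics/ae.png',cv2.resize(im[130:330,280:480],(600,600),interpolation=3))
E
```

```text
s 0.0651 delta 0.0043 lat -0.0022 tilt 35.0 sidetilt -0.1 f [-0.5  0.4 -0.9] q [-0.03  0.11  2.01  0.71  0.73  0.24] open 0.695
now [0.6174 0.1781 0.1852] jaw az -42.3 t 54.45 q [-0.03  0.11  2.01  0.71  0.73  0.24]
 x2 ([0.006, 0.045, -0.003], [-0.001, 0.003, -0.0])
 x1 ([0.006, 0.045, -0.002], [-0.001, 0.003, -0.0])
->  [0.6287 0.1937 0.1489]
```

View pics/ae.png

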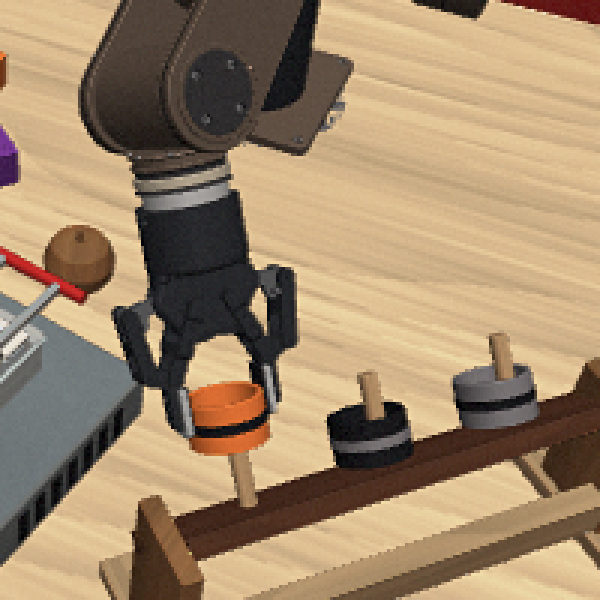

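Request:
arm_command:
  steps:
    - {"hand": 0.4, "travel": [0.006, 0.045, -0.003], "rotation": [0, 0, 0]}
    - {"hand": 0.4, "travel": [0.01, 0.045, -0.003], "rotation": [0, 0, 0]}
    - {"hand": 0.4, "travel": [0.012, 0.033, 0], "rotation": [0, 0, 0]}
    - {"hand": 0.4, "travel": [0.006, 0.012, 0], "rotation": [0, 0, 0]}
    - {"hand": 0.4, "travel": [0, 0, 0], "rotation": [0, 0, 0]}

```text
time: 55.12
eef_pos: [0.6289, 0.1913, 0.1473]
tcp_rot: [-0.075, 0.7, -0.532, 0.47]
contact_force: [-0.4, 1.3, 0.7]
opening: 0.696
```

```bash
python3 - <<'E'
from peg import *
where('a')
E
```

```text
s 0.0248 delta 0.0152 lat -0.0018 tilt 35.3 sidetilt -0.3 f [-0.4  1.3  0.7] q [-0.01  0.19  1.99  0.76  0.66  0.18] open 0.696
```

Release, withdraw clear of everything, and check all.

Request:
arm_command:
  steps:
    - {"hand": 0.9, "travel": [0, 0, 0], "rotation": [0, 0, 0]}
    - {"hand": 0.9, "travel": [0, 0, 0], "rotation": [0, 0, 0]}
    - {"hand": 0.9, "travel": [0, 0, 0], "rotation": [0, 0, 0]}
    - {"hand": 0.9, "travel": [0.003, -0.06, 0], "rotation": [0, 0, 0]}
    - {"hand": 0.9, "travel": [0.003, -0.1, 0], "rotation": [0, 0, 0]}
    - {"hand": 0.9, "travel": [0.003, -0.15, 0], "rotation": [0, 0, 0]}
    - {"hand": 0.9, "travel": [0.003, -0.15, 0], "rotation": [0, 0, 0]}
    - {"hand": 0.9, "travel": [0, -0.15, 0], "rotation": [0, 0, 0]}
    - {"hand": 0.9, "travel": [0, -0.06, 0], "rotation": [0, 0, 0]}
    - {"hand": 0.9, "travel": [0, 0, 0], "rotation": [0, 0, 0]}

```text
time: 56.38
eef_pos: [0.5434, 0.1002, 0.312]
tcp_rot: [-0.078, 0.7, -0.534, 0.468]
contact_force: [0.2, 0.2, -0.0]
opening: 0.899
```

```bash
python3 - <<'E'
from peg import *
where('a')
im,dd=snap("scene","fin");W=cloud("scene",dd)
cv2.imwrite('pics/fin1.png',cv2.resize(im[140:360,80:520],(800,400),interpolation=3))
P=sel(W,(.6045,-.045),.03,.133,.158); print('rib',len(P),np.percentile(P[:,2],95))
m=(im[...,2]>100)&(im[...,1]<50)&(im[...,0]<50)&(np.hypot(W[...,0]-.517,W[...,1]+.027)<.09)
P=W[m]; print('bar',m.sum(),P.mean(0).round(4))
for k in 'abc':
    f=FOOT[k]; v=W-f; s=v@d; e=-(v@u); l=v@yr
    m=(abs(l)<.036)&(e>.0)&(e<.056)&(s>0.004)&(s<.1); print(k,m.sum(),'s',np.percentile(s[m],[2,98]).round(4),'e',np.percentile(e[m],[2,98]).round(4))
im2,_=snap("top","fin")
for n,old,new in(("scene",cv2.imread("pics/scene0.png"),im),):
    for t in["pear","apple","glue","screwdriver","spent_filter"]:
        for q in ctrl.masks_of("scene",t)[:1]: print(t,np.round(q['at']),np.nanmedian(W[q['region']],0).round(3),round(q['score'],2))
E
```

```text
s 0.2313 delta 0.0051 lat -0.0004 tilt 34.9 sidetilt -0.4 f [ 0.2  0.2 -0. ] q [-0.21 -0.23  2.08  0.61  1.04  0.28] open 0.899
rib 173 0.14582616890892858
bar 133 [ 0.5165 -0.0262  0.1372]
a 205 s [0.0062 0.0667] e [0.0002 0.0455]
b 212 s [0.005  0.0618] e [0.0005 0.045 ]
c 212 s [0.0044 0.0575] e [0.0006 0.0456]
pear [219. 172.] [ 0.351 -0.361  0.05 ] 0.77
apple [259. 276.] [ 0.666 -0.037  0.069] 0.67
glue [170. 266.] [ 0.747 -0.263  0.072] 0.95
screwdriver [198. 168.] [ 0.332 -0.47   0.019] 0.79
spent_filter [183. 207.] [ 0.547 -0.381  0.048] 0.9
```

View pics/fin1.png

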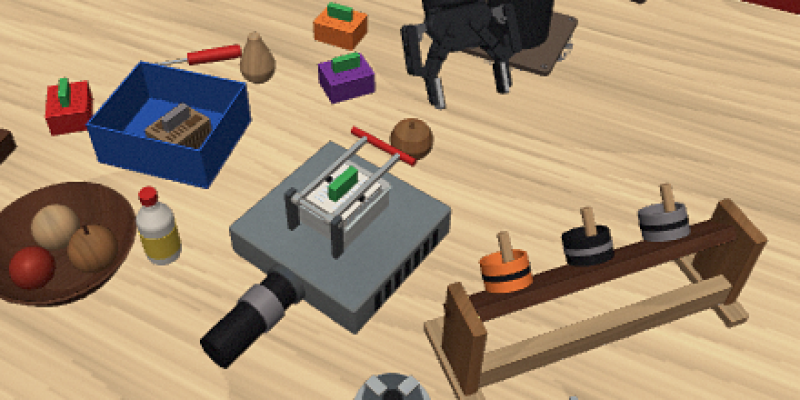

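View pics/top_fin.png

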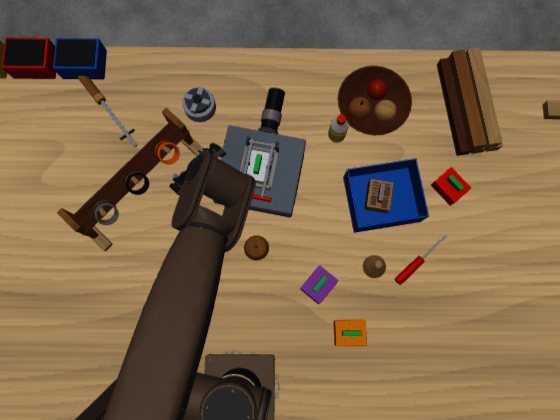

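```bash
python3 -c "
from plant import ctrl
print(ctrl.sign_off())"
```

```text
the job is handed in; nothing more can be done
None
```

The dust extractor is serviced, all three adaptors are hung, and I handed the job in at about 57 s of the 210 s allowed.

**What I did, in order:**
- I swung the clamp back to its stop and dropped the spent filter in the blue crate.
- I set the fresh white filter in the cradle and swung the clamp shut onto its stop. The last push read 62 N up (about 67 N in all) at the wrist.
- I hung grey on peg c, black on peg b and orange on peg a.

**What the last checks showed:**
- **Clamp and filter:** The bar's visible top surface is at 137 mm, which fits a bar centre of 132 mm. The filter's rib top is at about 144–146 mm, so the filter is home.
- **Adaptors:** Both camera views show all three sleeves on their pegs, down against the plank.
- **Other things:** The spent filter is in the crate. Pear, glue and screwdriver are where they started to within a few mm. The three look-alikes look unmoved in the pictures.

**Where checks disagreed:**
- The top camera read about 4–5 mm lower in y than the scene camera. I trusted the scene camera because it agreed with the gripper's own position.
- The detector's last result for the apple landed on the extractor. The apple itself is visibly in its original place in both pictures.

I saw no object knocked aside during the run.

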